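Sort press bolts into their gauge slots

ROBOT

A 6-joint arm with a two-finger parallel gripper is mounted at the origin on the work surface; the furniture and walls round the work are solid. World frame = base frame: x ahead of the robot, y to its left, z up, the work surface at z = 0. Lengths are in mm, angles in rad, forces in N, time in s.
With the tool pointing down it reaches from about 300 to 775 mm from the base axis. Payload 14.6 kg.
Tool frame: the origin (TCP) lies midway between the tips of the shut fingers; the grasp point (between the pads) lies 19 mm behind it (pinch_z is the distance from the TCP to the grasp point, in mm); z points along the fingers, y is the direction in which the jaws open and shut (so a half turn about z gives the same grasp; the last joint's range is limited). The gripper opens to 94 mm and grips with 3 to 60 N. Pads are 16 mm wide; open, the fingers measure 119 mm over their backs; the gripper's body (75 mm by 177 mm) begins 78 mm behind the grasp point.
Start: joints at [1.043, 0.3, 1.521, -0, 1.321, -0.067], TCP at [244.561, 492.624, 181.146] pointing down, gripper open.
Joint ranges: [-3.03, 3.03], [-0.79, 2.21], [0.23, 2.52], [-1.04, 4.18], [0, 3.07], [-2.55, 2.55]. Speed limits (rad/s): [2.22, 2.22, 2.57, 3.14, 3.14, 3.14].

INTERFACE

Orientations are given as [roll, pitch, yaw] about the fixed x, y, z axes, in that order (R = Rz(yaw) Ry(pitch) Rx(roll)).
In Python, from cell import read_state, camera, sign_off, pinch_z gives the robot as it stands. The module is installed in compiled form; this text tells all that it offers.
- The arm moves only by the tool servo_tool, never from a script. Its argument "series" is a list of rows, each a list of 6 numbers: the shift along the tool's x, y, z in cm, then the turn, a rotation vector about the tool's x, y, z in rad. In form: [[tx, ty, tz, rx, ry, rz], ...]. A call has exactly 10 rows; each row is the pose to reach, as a shift and turn from the pose commanded when the call began, along the tool's axes at that moment; what a row does not reach only later rows make up. A row lasts 1/12 s, in which the tool goes at most 41.7 mm and 7.16 degrees, less where a joint would pass 70% of its speed; a pose out of reach is approached as far as the arm can. A call with a gripper value outside its range is refused whole. "gripper" is the finger opening in cm, from 0 to 9.4, set as the call begins (left out, the last holds). The fingers move at their own pace and stop on an object; "grip_force" is the grip in N (left out, the last holds). Time passes only in rows, so rows that repeat a pose let the fingers close, or fill a call up. It gives the time, the measured TCP pose, the force and the opening at its end, in the units of the state.
- read_state(): the state, without advancing time (a new reading comes with each control period).
- camera(name): name is "scene" or "side" or "wrist"; returns a dict with "pixels" (420x560x3 uint8, red, green, blue), "fx", "fy", "cx", "cy" (pixels), "pose" (4x4, takes a point from camera to world coordinates); the wrist camera has in their place "mount" (4x4, takes a point from camera to tool coordinates, whose origin is the TCP and whose axes are the flange's). Camera axes: x right, y down, z forward; pixel columns grow to the right and rows downward; lengths in mm; the calibration is good to about 2 mm. A picture is of the moment at which its call begins: read the wrist's pose just before it. There is no depth.
- sign_off(): hands the job in, once; it reports no verdict.
The state is a dict: "clock": time; "joints": joint angles; "qd": joint speeds; "effort": joint torques, N m; "eef_pos": TCP position; "eef_rot": TCP orientation; "wrist_force": force on the tool from outside, world axes, zero at the start; "moment": the same for the moment, N m; "finger_gap": finger opening in mm.
Only numpy, scipy, OpenCV 4.12 (cv2) and the standard library are available. Lean on these libraries where they do the work, as an engineer would, in place of code of your own. Each camera call takes 0.05 s, during which the arm holds its last target.

TASK

Two press bolts with their nuts run on lie on the leather hide on the bench, one short and one long, and there are two wooden gauge blocks, one with a short slot and one with a long slot. Sort the bolts by length: lay the short bolt in the short slot and the long bolt in the long slot, each lying flat on the slot's floor, and let go of them.

Things in the scene. Friction and masses are not known exactly. Their poses are not given: they have to be found in the camera images.
- short_bolt_center (a point): Short plain steel bolt, 76 mm long, 18 mm across flats: hex head (8 mm) at one end, hex nut (10 mm) 6 mm from the threaded end, between them a bare round shank 12 mm thick, 52 mm long: grip it there. Lies level on its flats on a leather hide, 9 mm above the bench. The point is its centre, half-way along on the axis, 9 mm above what it lies on; the shank is bare there. x runs along the bolt, z up.
- long_bolt_center (a point): Long plain steel bolt, 120 mm long, 18 mm across flats: hex head (8 mm) at one end, hex nut (10 mm) 6 mm from the threaded end, between them a bare round shank 12 mm thick, 96 mm long: grip it there. Lies level on its flats on a leather hide, 9 mm above the bench. The point is its centre, half-way along on the axis, 9 mm above what it lies on; the shank is bare there. x runs along the bolt, z up.
- short_gauge_slot (a point): Slot 96 mm long, 40 wide, 16 deep, open on top, in a fixed wooden block 170 x 80 x 26 mm: for the short bolt. The point is the middle of the slot floor, 10 mm above the bench; x along the slot, z up. A finger notch 50 mm wide, as deep as the slot, crosses the whole block at its middle, so fingers can go down and open there. The blocks differ only in slot length; either may stand in either place.
- long_gauge_slot (a point): Slot 140 mm long, 40 wide, 16 deep, open on top, in a fixed wooden block 170 x 80 x 26 mm: for the long bolt. The point is the middle of the slot floor, 10 mm above the bench; x along the slot, z up. A finger notch 50 mm wide, as deep as the slot, crosses the whole block at its middle, so fingers can go down and open there. The blocks differ only in slot length; either may stand in either place.

How it is judged:
By the outcome, as a careful person would: the job done as asked, in the order asked, and still so for the second after the job is handed in, with the robot touching nothing.
It also fails if it takes over 64 s, if anything falls off the work surface, if the arm or the gripper's body presses on something with over 40 N, if the wrist force passes 120 N, or if a joint passes its speed limit or range.

## Working session

There is one attempt and no reset: what is moved stays moved. The work goes in short steps, Python scripts to look and compute and a tool call to move; the robot and the scene stay as the last step left them, time stands still between calls to the robot, and variables do not carry over. Pictures are saved under pics/ and viewed, and the job is handed in when it is done.

Besides the shell and the picture viewer there is one more tool, called after "Emit:" as name(argument=value, ...) on one line, values as JSON. servo_tool: Moves the arm, as the interface text tells. Its arguments: {"type":"object","properties":{"series":{"type":"array"},"gripper":{"type":"number"},"grip_force":{"type":"number"}},"required":["series"]}

```bash
mkdir -p pics; python3 - <<'E'
from cell import *
import cv2
s=read_state();print(s,pinch_z)
for n in("scene","side","wrist"):
    c=camera(n);cv2.imwrite(f"pics/{n}0.png",c["pixels"][:,:,::-1])
    print(n,c["fx"],c["cx"],c["cy"],c.get("pose",c.get("mount")))
E
```

```text
{'clock': 0.0, 'joints': array([ 1.04338155e+00,  3.00455698e-01,  1.52158688e+00, -4.69779509e-05,
        1.32069977e+00, -6.66065288e-02]), 'qd': array([-0.00101794, -0.00077624, -0.00176263,  0.00127321, -0.00018918,
        0.00096115]), 'effort': array([ 3.82253011e-04, -5.31804121e+01, -3.52742600e+01,  7.09018693e-02,
        2.43693794e-02, -1.24414046e-04]), 'eef_pos': array([244.43926414, 492.36780431, 180.59234138]), 'eef_rot': array([-3.14044247e+00, -3.11190276e-05,  2.68079605e+00]), 'wrist_force': array([-0.15816911, -0.11424287,  0.28995836]), 'moment': array([-0.00540053, -0.06233935,  0.04818303]), 'finger_gap': 93.96122676784333} 18.8
scene 442.15897917951355 284.4752536004505 210.55269979328972 [[ 4.70597930e-01 -5.49483979e-01  6.90365805e-01 -1.27472722e+01]
 [-8.82197008e-01 -2.78552685e-01  3.79653579e-01 -3.18237016e+02]
 [-1.63103110e-02 -7.87702836e-01 -6.15839440e-01  5.67907623e+02]
 [ 0.00000000e+00  0.00000000e+00  0.00000000e+00  1.00000000e+00]]
side 414.18729058828416 279.862839598632 209.6630849448604 [[ 9.99957141e-01 -8.38622294e-03  3.92257927e-03  5.43417004e+02]
 [-6.51684334e-03 -3.36623195e-01  9.41616883e-01 -7.84106728e+02]
 [-6.57617794e-03 -9.41602090e-01 -3.36663420e-01  3.52688255e+02]
 [ 0.00000000e+00  0.00000000e+00  0.00000000e+00  1.00000000e+00]]
wrist 298.8571363803599 279.28492132339164 208.3553617760056 [[ 6.15845361e-04 -9.58804690e-01 -2.84065462e-01  8.28311529e+01]
 [ 9.99999525e-01  3.75700200e-04  8.99869882e-04  1.13081274e-01]
 [-7.56076012e-04 -2.84065881e-01  9.58804466e-01 -2.04455552e+02]
 [ 0.00000000e+00  0.00000000e+00  0.00000000e+00  1.00000000e+00]]
```

View pics/scene0.png

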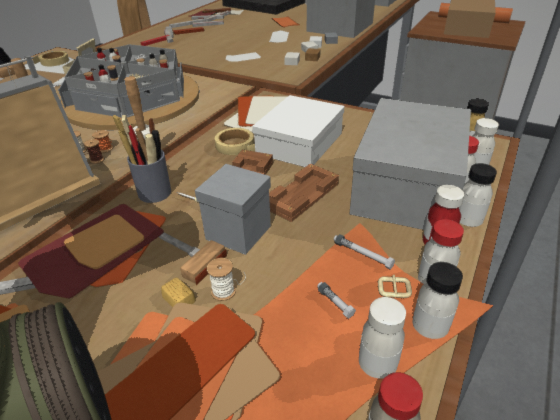

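View pics/side0.png

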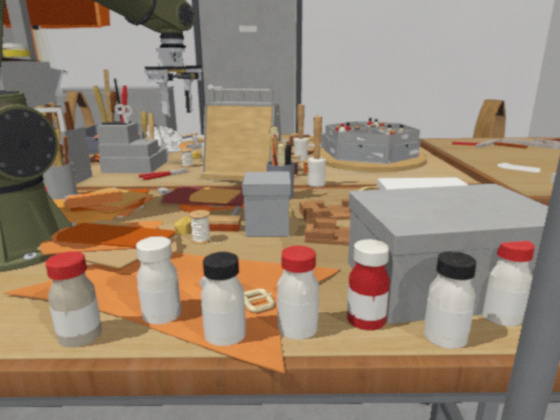

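View pics/wrist0.png

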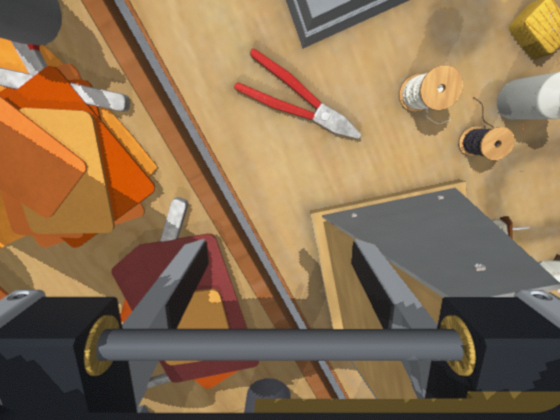

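The scene view shows the long bolt from (335,240) to (393,264) and the short bolt from (320,286) to (352,312). One notched block is at (305,190). Another wooden part at (250,163) is mostly hidden by the grey box at (235,205), and there is a brown piece at (203,262). I'll cast rays and enlarge the picture.

```bash
cat > h.py <<'E'
import numpy as np,cv2
from cell import *
from scipy.spatial.transform import Rotation as R
def campose(c,s=None):
    if "pose" in c: return c["pose"]
    T=np.eye(4);T[:3,:3]=R.from_euler("xyz",s["eef_rot"]).as_matrix();T[:3,3]=s["eef_pos"];return T@c["mount"]
def cast(c,T,uv,z):
    uv=np.atleast_2d(np.array(uv,float))
    d=np.c_[(uv[:,0]-c["cx"])/c["fx"],(uv[:,1]-c["cy"])/c["fy"],np.ones(len(uv))]@T[:3,:3].T
    o=T[:3,3];return o+d*((z-o[2])/d[:,2])[:,None]
def proj(c,T,p):
    q=(np.atleast_2d(p)-T[:3,3])@T[:3,:3];return np.c_[q[:,0]/q[:,2]*c["fx"]+c["cx"],q[:,1]/q[:,2]*c["fy"]+c["cy"]]
E
python3 - <<'E'
from h import *
c=camera("scene");T=campose(c)
im=c["pixels"][:,:,::-1]
cv2.imwrite("pics/s1.png",cv2.resize(im[130:330,150:410],None,fx=3,fy=3,interpolation=cv2.INTER_CUBIC))
for n,p,z in [("long",[(335,240),(393,264)],9),("short",[(320,286),(352,312)],9),("blkA",[(305,190)],26),("hidden",[(250,163),(203,262)],26),("box base",[(237,248),(205,228),(268,220)],0)]: print(n,cast(c,T,p,z).round())
E
```

```text
long [[ 577. -101.    9.]
 [ 565. -217.    9.]]
short [[ 459. -124.    9.]
 [ 432. -192.    9.]]
blkA [[677.  10.  26.]]
hidden [[716. 171.  26.]
 [402.  74.  26.]]
box base [[482.  58.   0.]
 [502. 147.   0.]
 [581.  47.   0.]]
```

View pics/s1.png

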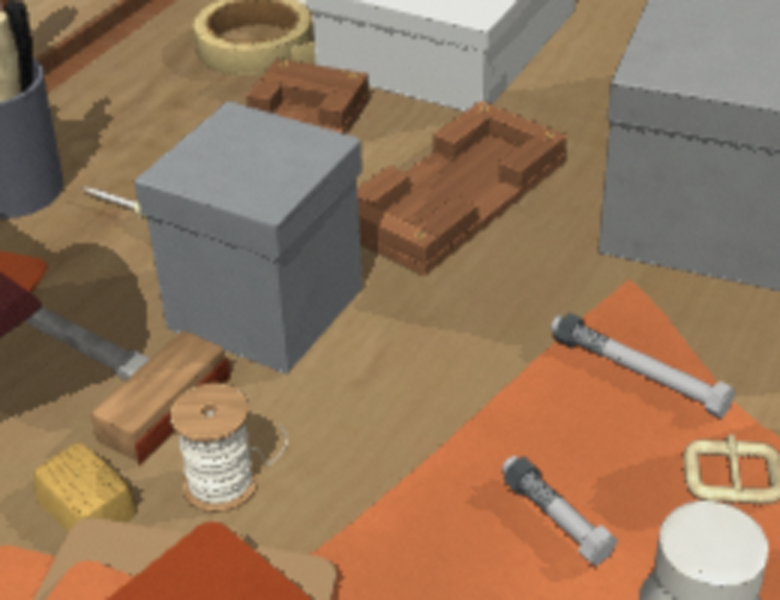

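```bash
cat >> h.py <<'E'
def go(p,yaw,s=None):
    "shift in cm & turn in tool axes to reach TCP p at yaw, tool down"
    s=s or read_state();M=R.from_euler("xyz",s["eef_rot"])
    t=M.inv().apply(np.array(p)-s["eef_pos"])/10
    r=(M.inv()*R.from_euler("xyz",[np.pi,0,yaw])).as_rotvec()
    return np.r_[t,r].round(3)
E
python3 - <<'E'
from h import *
print(go([244,492,300],2.68),go([600,40,300],1.57))
E
```

```text
[ 2.4000e-02 -7.2000e-02 -1.1918e+01 -1.0000e-03 -0.0000e+00  1.0000e-03] [-5.1963e+01 -2.4726e+01 -1.1904e+01 -1.0000e-03  0.0000e+00  1.1110e+00]
```

Emit:
servo_tool(series=[[0,0,-4,0,0,0],[0,0,-8,0,0,0],[0,0,-12,0,0,0.1],[-4,-2,-12,0,0,0.2],[-7.5,-3.6,-12,0,0,0.32],[-11,-5.2,-12,0,0,0.44],[-14.5,-6.9,-12,0,0,0.55],[-18,-8.6,-12,0,0,0.66],[-21.5,-10.2,-12,0,0,0.77],[-25,-12,-12,0,0,0.88]], gripper=9.4)

```text
clock: 1.03
eef_pos: [415.9, 272.4, 301.1]
eef_rot: [3.142, -0.0, 1.796]
wrist_force: [0.1, 0.7, -0.3]
finger_gap: 94.0
```

```bash
python3 - <<'E'
from h import *
s=read_state();print(s["eef_pos"],s["eef_rot"],s["wrist_force"],go([600,40,300],1.57))
E
```

```text
[415.90979438 272.37762026 301.13906133] [ 3.14155164e+00 -6.35894958e-05  1.79554602e+00] [ 0.07598019  0.7176496  -0.26961782] [-26.756  12.767   0.113   0.     -0.      0.226]
```

Emit:
servo_tool(series=[[-3.5,1.6,0,0,0,0.08],[-7,3.3,0,0,0,0.15],[-10.5,5,0,0,0,0.22],[-14,6.7,0,0,0,0.22],[-17.5,8.4,0,0,0,0.22],[-21,10,0,0,0,0.22],[-24,11.5,0,0,0,0.22],[-26,12.4,0,0,0,0.22],[-26.7,12.8,0,0,0,0.22],[-26.7,12.8,0,0,0,0.22]])

```text
clock: 1.87
eef_pos: [601.2, 42.0, 300.3]
eef_rot: [-3.14, 0.0, 1.579]
wrist_force: [-0.2, 0.5, -0.3]
finger_gap: 94.3
```

```bash
python3 - <<'E'
from h import *
s=read_state();print(s["eef_pos"],s["eef_rot"])
c=camera("wrist");cv2.imwrite("pics/w1.png",c["pixels"][:,:,::-1])
import pickle;pickle.dump((s,c),open("w1.pkl","wb"))
E
```

```text
[601.15790463  42.00919632 300.29198064] [-3.14036561e+00  4.81242422e-05  1.57883829e+00]
```

View pics/w1.png

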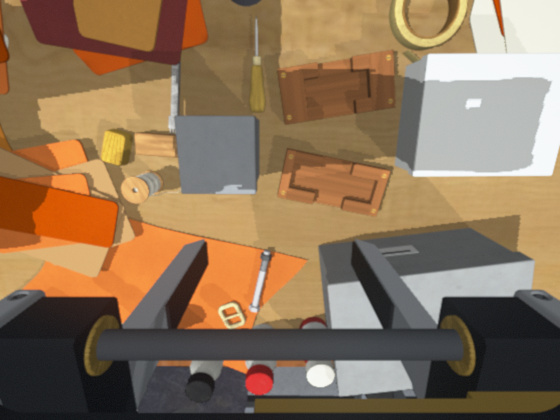

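```bash
python3 - <<'E'
from h import *
import pickle
s,c=pickle.load(open("w1.pkl","rb"));T=campose(c,s)
im=c["pixels"][:,:,::-1]
cv2.imwrite("pics/w1c.png",cv2.resize(im[40:225,265:410],None,fx=4,fy=4,interpolation=cv2.INTER_CUBIC)[:600])
cv2.imwrite("pics/w1d.png",cv2.resize(im[130:225,265:410],None,fx=5,fy=5,interpolation=cv2.INTER_CUBIC))
print(proj(c,T,[[445,-158,9],[571,-159,9]]))
hsv=cv2.cvtColor(im,cv2.COLOR_BGR2HSV)
print([hsv[y,x] for x,y in[(290,75),(300,160),(337,200),(330,130)]])
E
```

```text
[[194.2567576  278.0943285 ]
 [262.06318655 279.12897811]]
[array([ 13, 146, 124], dtype=uint8), array([ 13, 149, 118], dtype=uint8), array([ 13, 152, 191], dtype=uint8), array([ 19, 114, 141], dtype=uint8)]
```

View pics/w1c.png

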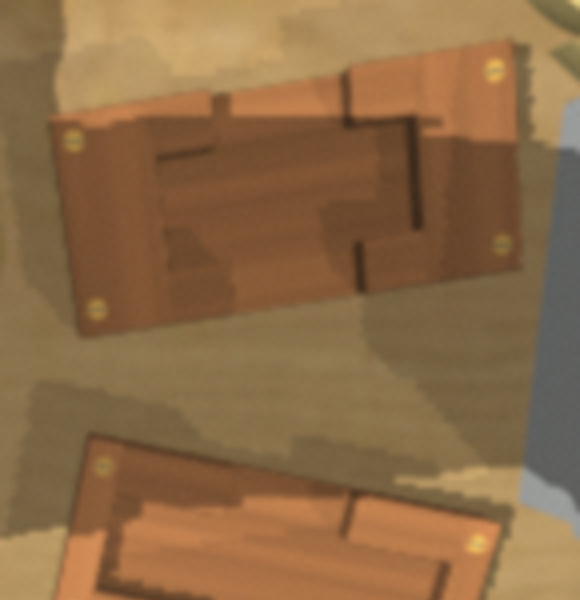

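View pics/w1d.png

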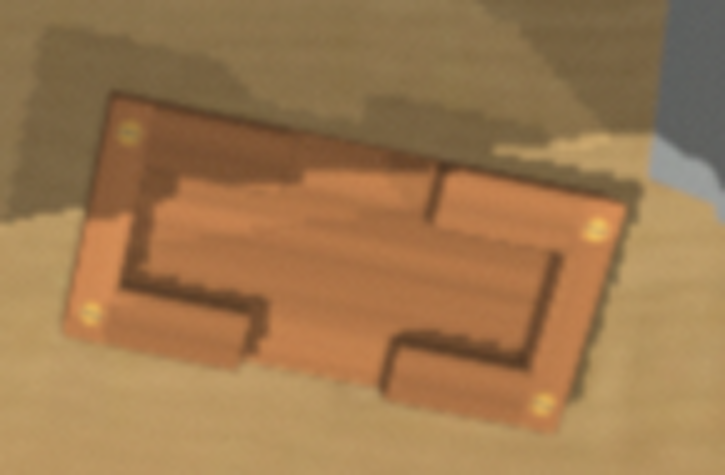

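```bash
python3 - <<'E'
from h import *
import pickle
s,c=pickle.load(open("w1.pkl","rb"));T=campose(c,s)
def f(pts,k,o): return (np.array(pts)+.5)/k-.5+o
for n,p in [("B",f([(73,140),(494,70),(503,244),(97,309)],4,[265,40])),("A",f([(128,132),(595,230),(542,404),(90,313)],5,[265,130])),
 ("Bcorn",f([(52,120),(512,40),(521,268),(82,335)],4,[265,40])),("Acorn",f([(112,92),(632,203),(558,432),(63,330)],5,[265,130]))]:
    w=cast(c,T,p,26);e=w[1]-w[0]+w[2]-w[3]
    print(n,w.round(1).tolist(),w.mean(0).round(1),"ang",np.arctan2(e[1],e[0]).round(3),"L",np.linalg.norm(e)/2,"W",np.linalg.norm(w[0]-w[3]),np.linalg.norm(w[1]-w[2]))
im=c["pixels"]
# slot lengths
for n,q in [("B slot",f([(160,195),(415,170)],4,[265,40])),("A slot",f([(140,230),(550,310)],5,[265,130]))]:
    w=cast(c,T,q,26);print(n,np.linalg.norm(w[1]-w[0]))
w=cast(c,T,[(267,253),(255,309)],9);print("long",w,np.linalg.norm(w[0]-w[1]))
c2=camera("scene");T2=campose(c2)
print(proj(c2,T2,[[687,121,26],[683,23,26]]))
# box height by two views: top corner near robot/near 
E
```

```text
B [[605.3, 189.3, 26.0], [757.9, 214.1, 26.0], [768.0, 154.6, 26.0], [615.2, 129.8, 26.0]] [686.6 172.   26. ] ang 0.161 L 154.6668362353649 W 60.33936529140313 60.307779546983966
A [[618.4, 70.4, 26.0], [770.1, 40.3, 26.0], [758.7, -18.6, 26.0], [607.0, 11.3, 26.0]] [688.5  25.9  26. ] ang -0.195 L 154.5864138627841 W 60.19429533376489 60.013407749100814
Bcorn [[597.5, 196.0, 26.0], [763.3, 223.9, 26.0], [775.8, 146.1, 26.0], [609.6, 120.2, 26.0]] [686.6 171.6  26. ] ang 0.161 L 168.1371786189332 W 76.80242861878463 78.83223374502116
Acorn [[613.1, 82.9, 26.0], [781.0, 49.2, 26.0], [765.0, -28.4, 26.0], [598.2, 5.5, 26.0]] [689.3  27.3  26. ] ang -0.199 L 170.7319331938606 W 78.82902074504865 79.21997090360172
B slot 94.82661484581331
A slot 137.6134568966804
long [[ 580.3415388  -105.89120885    9.        ]
 [ 556.93636616 -223.4773789     9.        ]] 119.89290843458748
[[262.2877786  174.59422855]
 [300.97778813 186.8926532 ]]
```

```bash
python3 - <<'E'
from h import *
a=camera("scene");b=camera("side");Ta,Tb=campose(a),campose(b)
def P(c,T):
    K=np.array([[c["fx"],0,c["cx"]],[0,c["fy"],c["cy"]],[0,0,1]]);return K@np.linalg.inv(T)[:3]
def tri(u,v):
    X=cv2.triangulatePoints(P(a,Ta),P(b,Tb),np.array(u,float).reshape(2,1),np.array(v,float).reshape(2,1))[:,0];X=X[:3]/X[3]
    return X.round(), (proj(a,Ta,X)-u).round(1)
for n,u,v in [("red",(400,385),(67,263)),("white",(387,312),(154,247)),("black",(445,276),(222,264)),("red2",(447,231),(298,257)),("white2",(449,195),(371,250)),
 ("gbox near corner",(242,205),(246,192)),("gbox right",(270,178),(290,180)),("big near",(362,178),(382,232)) ]: print(n,*tri(u,v))
cv2.imwrite("pics/s2.png",cv2.resize(a["pixels"][220:350,290:450,::-1],None,fx=5,fy=4.6,interpolation=cv2.INTER_CUBIC))
E
```

```text
red [ 274. -302.  113.] [[1.1 4.1]]
white [ 370. -255.  111.] [[0.1 0.9]]
black [ 471. -307.  109.] [[0.  0.3]]
red2 [ 570. -289.  110.] [[0.  0.5]]
white2 [ 670. -271.  110.] [[-0.  0.]]
gbox near corner [480.  36. 104.] [[0.1 3. ]]
gbox right [566.  28. 122.] [[ 0.1 -2.1]]
big near [729. -94.  59.] [[ 0.  -1.1]]
```

View pics/s2.png

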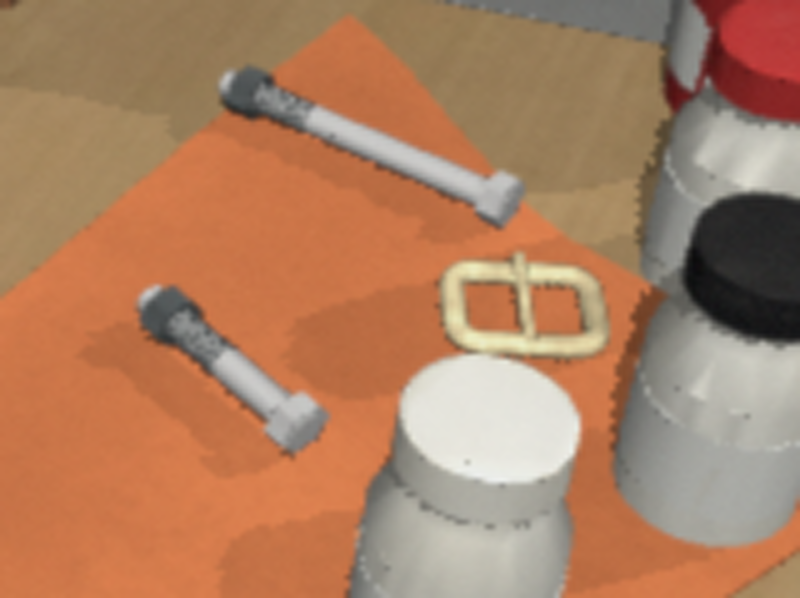

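```bash
python3 - <<'E'
from h import *
c=camera("scene");T=campose(c)
f=lambda p:(np.array(p,float)+.5)/[5,4.6]-.5+[290,220]
for n,p in [("short",[(150,300),(305,430)]),("long",[(230,85),(508,202)])]:
    w=cast(c,T,f(p),9);d=w[0]-w[1];print(n,w.round(1).tolist(),w.mean(0),np.linalg.norm(d),np.arctan2(d[1],d[0]))
print("big box base",cast(c,T,[(350,213),(420,229)],0))
import pickle
s,c=pickle.load(open("w1.pkl","rb"));T=campose(c,s)
for z in(60,100,120):print(cast(c,T,[(320,245),(180,116),(258,116),(258,192),(180,193)],z).round().tolist())
m=proj(c,np.array(c["mount"]),[[0,0,0],[0,0,-19],[0,0,100],[0,0,150]]);print(m)
E
```

```text
short [[461.1, -122.3, 9.0], [429.2, -190.4, 9.0]] [ 445.16650009 -156.35780535    9.        ] 75.29678151172122 1.1326016890685398
long [[582.9, -100.0, 9.0], [564.9, -213.9, 9.0]] [ 573.89768536 -156.96059024    9.        ] 115.23391355806677 1.4145964216407971
big box base [[ 677.79389774  -92.59713862    0.        ]
 [ 692.40627373 -233.41807279    0.        ]]
[[668.0, -67.0, 60.0], [459.0, 129.0, 60.0], [570.0, 130.0, 60.0], [569.0, 19.0, 60.0], [450.0, 17.0, 60.0]]
[[662.0, -50.0, 100.0], [472.0, 129.0, 100.0], [573.0, 130.0, 100.0], [572.0, 29.0, 100.0], [463.0, 27.0, 100.0]]
[[659.0, -41.0, 120.0], [478.0, 129.0, 120.0], [574.0, 130.0, 120.0], [573.0, 34.0, 120.0], [470.0, 31.0, 120.0]]
[[278.74163735 237.91119222]
 [278.70163447 248.57635245]
 [278.87602742 202.08147243]
 [278.91662871 191.25677063]]
```

```bash
python3 - <<'E'
from h import *
a=camera("scene");b=camera("side");Ta,Tb=campose(a),campose(b)
def P(c,T):
    K=np.array([[c["fx"],0,c["cx"]],[0,c["fy"],c["cy"]],[0,0,1]]);return K@np.linalg.inv(T)[:3]
cv2.imwrite("pics/s3.png",np.vstack([cv2.resize(a["pixels"][90:240,340:490,::-1],(440,440))[:300*2],cv2.resize(b["pixels"][165:335,330:560,::-1],(440,325))])[:765] if 0 else np.hstack([cv2.resize(a["pixels"][90:240,340:490,::-1],(390,390)),cv2.resize(b["pixels"][165:335,330:560,::-1],(400,390))]))
E
```

```text
(no output)
```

View pics/s3.png

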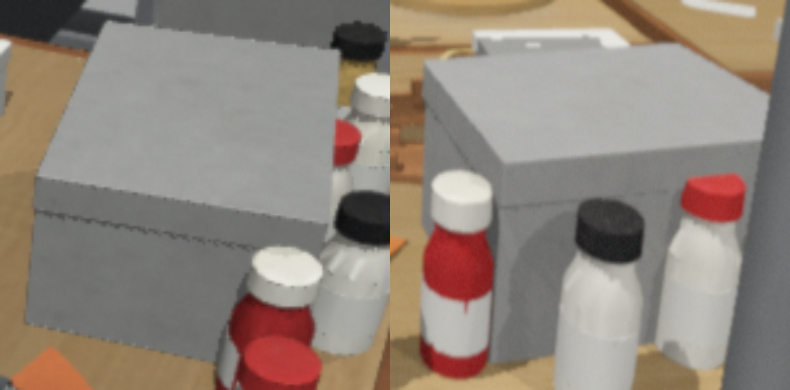

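```bash
python3 - <<'E'
from h import *
a=camera("scene");b=camera("side");Ta,Tb=campose(a),campose(b)
def P(c,T):
    K=np.array([[c["fx"],0,c["cx"]],[0,c["fy"],c["cy"]],[0,0,1]]);return K@np.linalg.inv(T)[:3]
X=cv2.triangulatePoints(P(a,Ta),P(b,Tb),np.array([[356.],[158.5]]),np.array([[350.],[192.]]))[:,0];X=X[:3]/X[3];print(X,proj(a,Ta,X),proj(b,Tb,X))
print(go([445,-156,200],1.133),go([440,-150,150],1.133))
E
```

```text
[667.99743343 -97.29237674 137.99728278] [[356.01802051 158.17997049]] [[349.81351851 192.34169045]]
[-19.808 -15.758  10.136   0.     -0.      0.449] [-19.203 -16.253  15.135   0.     -0.      0.449]
```

Emit:
servo_tool(series=[[-2,-1.6,0,0,0,0.05],[-4.5,-3.6,0,0,0,0.12],[-7.5,-6,0,0,0,0.2],[-10.5,-8.4,1,0,0,0.28],[-13.5,-10.8,3,0,0,0.36],[-16,-12.8,5,0,0,0.45],[-18,-14.4,7,0,0,0.45],[-19.3,-15.4,9,0,0,0.45],[-19.8,-15.8,10.1,0,0,0.45],[-19.8,-15.8,10.1,0,0,0.45]])

```text
clock: 3.15
eef_pos: [443.0, -156.9, 198.3]
eef_rot: [-3.139, 0.0, 1.129]
wrist_force: [-0.5, 0.3, 0.2]
finger_gap: 94.1
```

```bash
python3 - <<'E'
from h import *
s=read_state();print(s["eef_pos"],s["eef_rot"])
c=camera("wrist");cv2.imwrite("pics/w2.png",c["pixels"][:,:,::-1])
import pickle;pickle.dump((s,c),open("w2.pkl","wb"))
E
```

```text
[ 443.04524755 -156.85278857  198.32186632] [-3.13855632e+00  2.30076453e-04  1.12919709e+00]
```

View pics/w2.png

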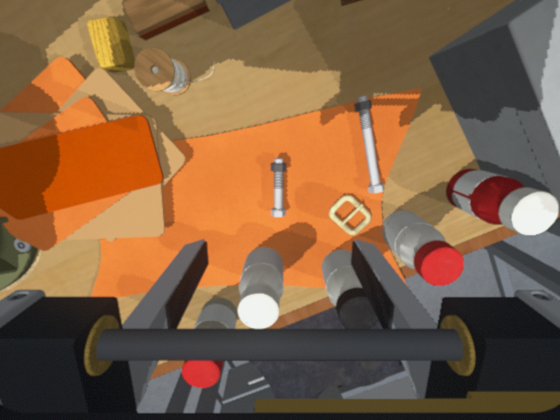

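Both bolts are clear here: the short one from (279,158) to (278,214), the long one from (362,100) to (376,190).

```bash
python3 - <<'E'
from h import *
import pickle
s,c=pickle.load(open("w2.pkl","rb"));T=campose(c,s)
im=c["pixels"][:,:,::-1]
h=cv2.cvtColor(im,cv2.COLOR_BGR2HSV)
for n,(x0,x1,y0,y1) in {"short":(262,296,148,225),"long":(345,392,90,200)}.items():
    r=h[y0:y1,x0:x1];m=((r[...,1]<100)).astype(np.uint8)
    k,l,st,_=cv2.connectedComponentsWithStats(m);i=1+np.argmax(st[1:,4]);m=(l==i)
    pts=np.argwhere(m)[:,::-1].astype(np.float32)+[x0,y0]
    w=cast(c,T,pts,9)[:,:2];(ct,sz,a)=cv2.minAreaRect(w.astype(np.float32))
    mu,ev=cv2.PCACompute(w.astype(np.float32),None);d=ev[0]*np.sign(ev[0,1])
    t=(w-mu)@d;mid=mu[0]+d*(t.max()+t.min())/2
    print(n,len(pts),ct,sz,"mid",mid,"yaw",np.arctan2(d[1],d[0]),"len",np.ptp(t))
    for z in(9,12):print(go([mid[0],mid[1],z],np.arctan2(d[1],d[0]),s))
cv2.imwrite("pics/w2c.png",cv2.resize(im[90:230,250:400],None,fx=4,fy=4,interpolation=cv2.INTER_CUBIC))
E
```

```text
short 614 (439.30718994140625, -159.90182495117188) (79.76323699951172, 19.3439884185791) mid [ 439.36340253 -159.93552431] yaw 1.1262958 len 79.81231972419907
[-4.3200e-01 -1.4400e-01  1.8933e+01 -3.0000e-03  0.0000e+00  3.0000e-03]
[-4.3200e-01 -1.4500e-01  1.8633e+01 -3.0000e-03  0.0000e+00  3.0000e-03]
long 1074 (568.992431640625, -160.27182006835938) (127.09630584716797, 21.500070571899414) mid [ 569.71320745 -160.38305175] yaw 1.3732418 len 127.08174131316784
[ 5.0990e+00  1.1660e+01  1.8896e+01 -3.0000e-03 -0.0000e+00 -2.4400e-01]
[ 5.0990e+00  1.1659e+01  1.8596e+01 -3.0000e-03 -0.0000e+00 -2.4400e-01]
```

View pics/w2c.png

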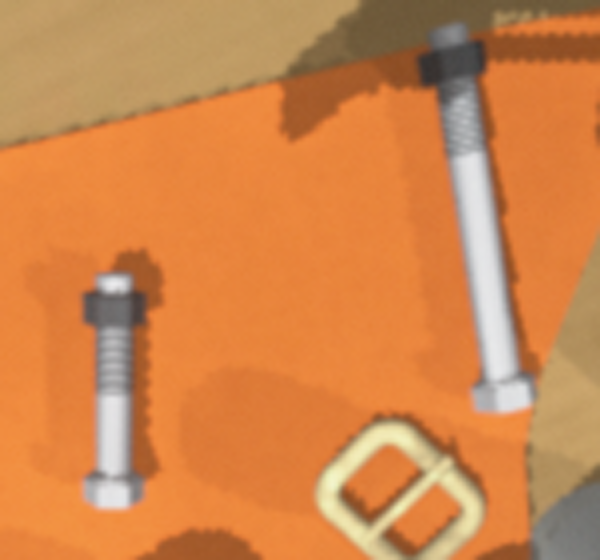

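```bash
python3 - <<'E'
from h import *
import pickle
s,c=pickle.load(open("w2.pkl","rb"));T=campose(c,s)
a=camera("scene");Ta=campose(a)
def P(c,T):
    K=np.array([[c["fx"],0,c["cx"]],[0,c["fy"],c["cy"]],[0,0,1]]);return K@np.linalg.inv(T)[:3]
f=lambda p:(np.array(p,float)+.5)/[5,4.6]-.5+[290,220]
g=lambda p:(np.array(p,float)+.5)/4-.5+[250,90]
def tri(n,u,v):
    X=cv2.triangulatePoints(P(a,Ta),P(c,T),u.reshape(2,1),v.reshape(2,1))[:,0];X=X[:3]/X[3];print(n,X.round(1),(proj(a,Ta,X)-u).round(2),(proj(c,T,X)-v).round(2));return X
A=tri("short nut",f((168,312)),g((114,308)));B=tri("short head",f((300,425)),g((114,490)))
A=tri("long nut",f((248,93)),g((453,63)));B=tri("long head",f((502,198)),g((503,393)))
# hide corner (tip) / white jar lid?
tri("hide tip",f((350,15)),np.array([418.,94.]))
tri("buckle ctr",f((524,308)),g((398,494)))
E
```

```text
short nut [ 452.1 -132.8   16.8] [[ 0.11 -0.01]] [[-0.24 -0.18]]
short head [ 425.8 -189.5   14.9] [[-0.06  0.01]] [[0.12 0.09]]
long nut [ 578.9 -109.3   11.6] [[ 0.19 -0.03]] [[-0.51 -0.39]]
long head [ 556.2 -213.    18.4] [[-0.1   0.04]] [[0.24 0.18]]
hide tip [ 644.8 -125.4   10.5] [[ 0.27 -0.08]] [[-0.8 -0.6]]
buckle ctr [ 513.4 -234.8    9.9] [[-0.32  0.11]] [[0.72 0.53]]
```

```bash
python3 - <<'E'
from h import *
import pickle
s,c=pickle.load(open("w2.pkl","rb"));T=campose(c,s)
g=lambda p:(np.array(p,float)+.5)/4-.5+[250,90]
for z in (9,18):
    # short: tip-top px and head-outer px; long likewise
    for p in ([(114,276),(114,500)],[(450,30),(505,405)]):
        w=cast(c,T,[g(q) for q in p],z);d=w[0]-w[1];print(z,w.mean(0).round(1),np.linalg.norm(d),np.arctan2(d[1],d[0]))
print(go([439.5,-159,70],1.13))
E
```

```text
9 [ 439.8 -159.5    9. ] 76.95040771233502 1.1287138465546716
9 [ 569.8 -160.4    9. ] 122.05732712265555 1.3601854131806712
18 [ 440.7 -157.7   18. ] 75.19157352585162 1.128713846554672
18 [ 567.7 -158.6   18. ] 119.2674965546792 1.3601854131806708
[-4.8300e-01 -3.7300e-01  1.3076e+01  0.0000e+00 -0.0000e+00  1.0000e-03]
```

Emit:
servo_tool(series=[[-0.1,0,2,0,0,0],[-0.2,-0.1,5,0,0,0],[-0.3,-0.2,8,0,0,0],[-0.4,-0.3,11,0,0,0],[-0.4,-0.3,12.5,0,0,0],[-0.4,-0.3,13,0,0,0],[-0.4,-0.3,13,0,0,0],[-0.4,-0.3,13,0,0,0],[-0.4,-0.3,13,0,0,0],[-0.4,-0.3,13,0,0,0]], gripper=5)

```text
clock: 4.08
eef_pos: [441.0, -158.9, 71.5]
eef_rot: [3.139, -0.0, 1.131]
wrist_force: [0.6, 0.3, 0.3]
finger_gap: 49.9
```

```bash
python3 - <<'E'
from h import *
s=read_state();print(s["eef_pos"],s["eef_rot"],s["finger_gap"])
c=camera("wrist");cv2.imwrite("pics/w3.png",c["pixels"][:,:,::-1])
import pickle;pickle.dump((s,c),open("w3.pkl","wb"))
E
```

```text
[ 441.0113534  -158.90759467   71.45491227] [ 3.13931009e+00 -5.28873490e-05  1.13100974e+00] 49.8722738828596
```

View pics/w3.png

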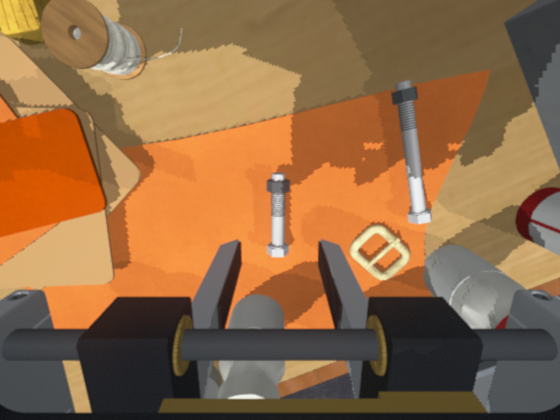

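```bash
python3 - <<'E'
from h import *
import pickle
s,c=pickle.load(open("w3.pkl","rb"));T=campose(c,s)
im=c["pixels"][:,:,::-1]
cv2.imwrite("pics/w3c.png",np.hstack([cv2.resize(im[160:270,250:310],(330,600),interpolation=cv2.INTER_CUBIC),cv2.resize(im[70:230,380:440],(225,600),interpolation=cv2.INTER_CUBIC)]))
E
```

```text
(no output)
```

View pics/w3c.png

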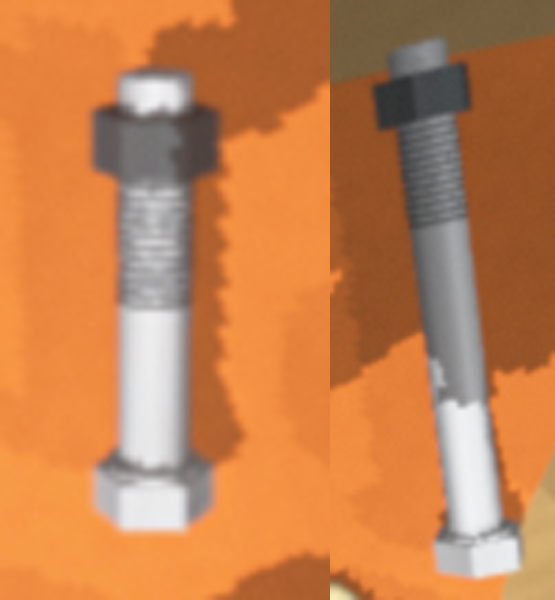

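```bash
python3 - <<'E'
from h import *
import pickle
s,c=pickle.load(open("w3.pkl","rb"));T=campose(c,s)
g=lambda p,k=(5.5,5.4545),o=(250,160):(np.array(p,float)+.5)/k-.5+o
k2=dict(k=(3.75,3.75),o=(380,70))
for z in (9,14,18):
    for a,b in ((g((155,72)),g((154,505))),(g((417,42) -np.array([330,0]),**k2),g((480-330,560),**k2))):
        p=cast(c,T,a,z+6)[0];q=cast(c,T,b,z)[0];d=(p-q)[:2];print(z,((p+q)/2).round(1),np.linalg.norm(d).round(1),np.arctan2(d[1],d[0]).round(3))
    p=cast(c,T,[g((118,400)),g((188,400))],z);print(np.linalg.norm(p[0]-p[1]))
    p=cast(c,T,[g((93,150)),g((219,150))],z);print(np.linalg.norm(p[0]-p[1]))
print(go([441,-157.9,12],1.128),s["eef_pos"])
E
```

```text
9 [ 439.8 -159.1   12. ] 78.9 1.128
9 [ 569.3 -159.8   12. ] 124.1 1.395
12.147270198537038
20.895076298393978
14 [ 440.5 -157.7   17. ] 77.4 1.128
14 [ 567.6 -158.4   17. ] 121.8 1.395
11.919720111427852
20.50365696267976
18 [ 441.  -156.5   21. ] 76.2 1.128
18 [ 566.2 -157.3   21. ] 119.9 1.396
11.737680041740497
20.190521494108385
[ 1.000e-01 -3.700e-02  5.923e+00  2.000e-03  0.000e+00  3.000e-03] [ 441.0113534  -158.90759467   71.45491227]
```

Emit:
servo_tool(series=[[0.1,0,1.5,0,0,0],[0.2,0,3,0,0,0],[0.2,0,4.2,0,0,0],[0.2,0,5,0,0,0],[0.2,0,5.5,0,0,0],[0.2,0,5.9,0,0,0],[0.2,0,5.9,0,0,0],[0.2,0,5.9,0,0,0],[0.2,0,5.9,0,0,0],[0.2,0,5.9,0,0,0]])

```text
clock: 4.97
eef_pos: [441.3, -157.0, 11.6]
eef_rot: [3.141, -0.0, 1.131]
wrist_force: [0.7, -0.1, -0.7]
finger_gap: 50.1
```

Emit:
servo_tool(series=[[0,0,0,0,0,0],[0,0,0,0,0,0],[0,0,0,0,0,0],[0,0,0,0,0,0],[0,0,0,0,0,0],[0,0,0,0,0,0],[0,0,0,0,0,0],[0,0,0,0,0,0],[0,0,0,0,0,0],[0,0,0,0,0,0]], gripper=0.5, grip_force=30)

```text
clock: 5.8
eef_pos: [441.1, -156.9, 11.1]
eef_rot: [-3.142, 0.0, 1.131]
wrist_force: [0.0, 0.3, 0.2]
finger_gap: 5.0
```

```bash
python3 - <<'E'
from h import *
s=read_state();print(s["eef_pos"],s["eef_rot"],s["finger_gap"],s["wrist_force"])
c=camera("wrist");cv2.imwrite("pics/w4.png",c["pixels"][:,:,::-1])
E
```

```text
[ 441.0555353  -156.91070855   11.14007584] [-3.14157369e+00  6.14280174e-06  1.13079652e+00] 4.996344916018484 [0.01341942 0.31061248 0.17057732]
```

View pics/w4.png

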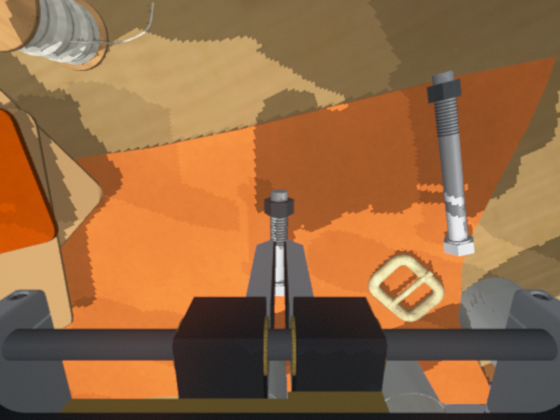

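The gripper closed to 5 mm, the commanded value, so it isn't holding the 12 mm shank. In the picture the bolt still shows at (279,190–320). I'll check where it actually lies by projecting the expected points.

```bash
python3 - <<'E'
from h import *
s=read_state()
c=camera("wrist");T=campose(c,s);im=c["pixels"][:,:,::-1]
cv2.imwrite("pics/w4c.png",cv2.resize(im[180:330,230:330],(500,600),interpolation=cv2.INTER_CUBIC) if 0 else cv2.resize(im[180:330,205:355],(600,600),interpolation=cv2.INTER_CUBIC))
u=np.array([np.cos(1.129),np.sin(1.129),0])
for z,ce in((9,(439.8,-159.1)),(18,(441,-156.5))):
    m=np.array([*ce,z]);print(z,proj(c,T,[m+38*u,m+27*u,m,m-38*u]).round(1).tolist())
print("tcp",proj(c,T,[s["eef_pos"]]))
for n in("scene","side"):
    k=camera(n);cv2.imwrite(f"pics/{n}4.png",cv2.resize(k["pixels"][:,:,::-1],(800,600)) if n=="side" else cv2.resize(k["pixels"][200:350,270:470,::-1],(800,600)))
E
```

```text
9 [[278.7, 190.3], [278.7, 205.3], [278.6, 240.2], [278.5, 285.4]]
18 [[278.7, 189.2], [278.6, 204.8], [278.6, 241.3], [278.5, 288.4]]
tcp [[278.86021963 238.09084912]]
```

View pics/w4c.png

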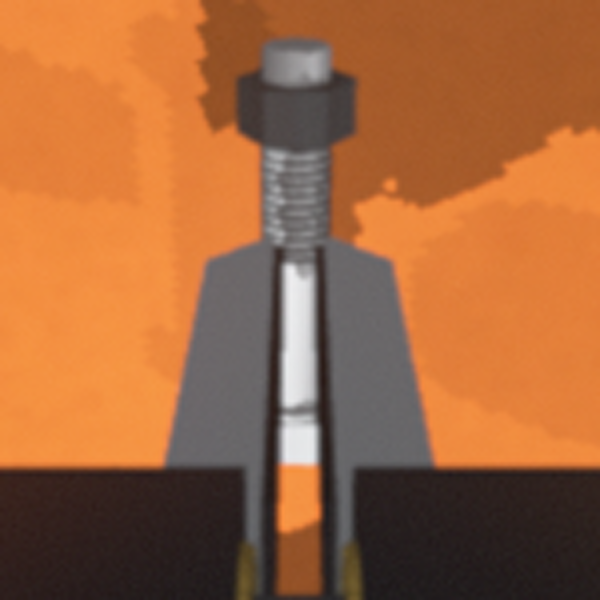

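View pics/scene4.png

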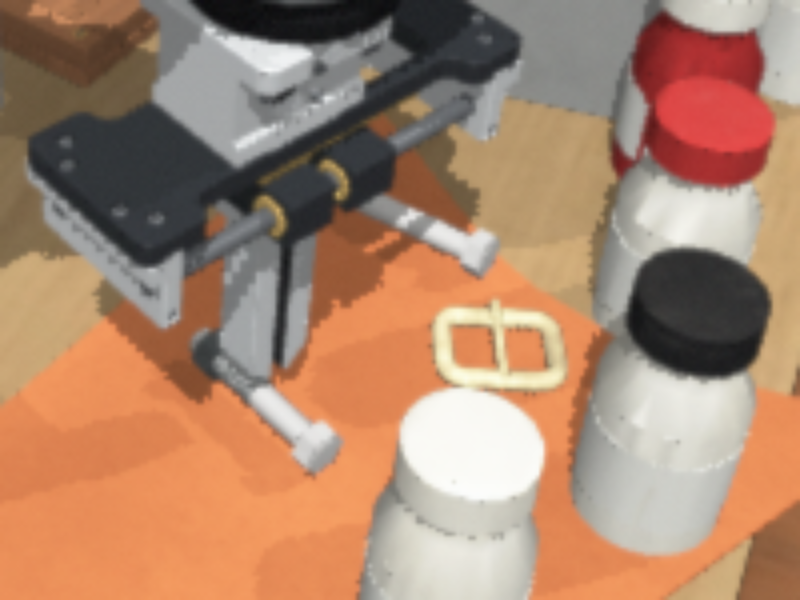

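```bash
python3 - <<'E'
from h import *
s=read_state();c=camera("scene");T=campose(c)
p=s["eef_pos"];ux=np.array([np.cos(s["eef_rot"][2]),np.sin(s["eef_rot"][2]),0]);uy=np.array([ux[1],-ux[0],0])
q=(proj(c,T,[p,p+8*ux,p-8*ux,p-8*ux+10*uy,p-8*ux-10*uy])-[270,200])*4
print(p,q.round())
m=np.array([440,-158,0]);
for z in(3,6,9,12,18):print(z,((proj(c,T,[m+[0,0,z]])-[270,200])*4).round())
E
```

```text
[ 441.03882884 -156.90654306   11.14298499] [[256. 398.]
 [243. 386.]
 [269. 410.]
 [288. 398.]
 [251. 422.]]
3 [[256. 414.]]
6 [[257. 409.]]
9 [[257. 404.]]
12 [[257. 399.]]
18 [[258. 389.]]
```

View pics/side4.png

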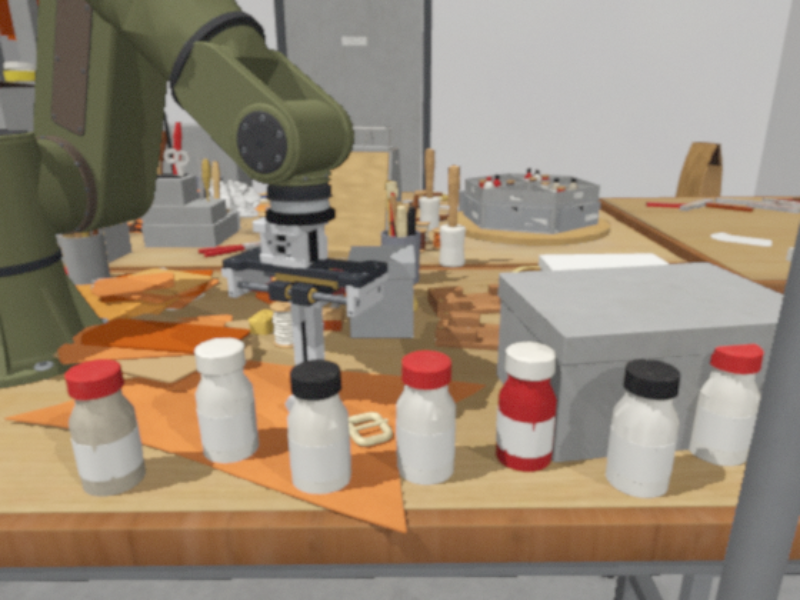

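The fingers stopped just above the bolt. In the wrist view the tip edge sits at row 241, but a point at the TCP would project to about row 227. The scene view also puts the tips well above the reported TCP. So the real tips appear to be about 18 mm short of it. I'll open, go down in small steps and watch the force.

Emit:
servo_tool(series=[[0,0,0,0,0,0],[0,0,0,0,0,0],[0,0,0,0,0,0],[0,0,0,0,0,0],[0,0,0.1,0,0,0],[0,0,0.2,0,0,0],[0,0,0.3,0,0,0],[0,0,0.4,0,0,0],[0,0,0.5,0,0,0],[0,0,0.5,0,0,0]], gripper=5)

```text
clock: 6.88
eef_pos: [440.9, -156.9, 5.9]
eef_rot: [-3.141, 0.0, 1.131]
wrist_force: [0.4, 0.5, 0.8]
finger_gap: 50.3
```

```bash
python3 - <<'E'
from h import *
s=read_state();print(s["eef_pos"],s["finger_gap"],s["wrist_force"])
c=camera("wrist");k=camera("scene")
cv2.imwrite("pics/w5.png",np.hstack([cv2.resize(c["pixels"][180:330,205:355,::-1],(400,500)),cv2.resize(k["pixels"][230:330,290:370,::-1],(400,500))]))
E
```

```text
[ 440.9457652  -156.88152253    5.91743791] 50.27820084915319 [0.40405344 0.52384643 0.8471112 ]
```

View pics/w5.png

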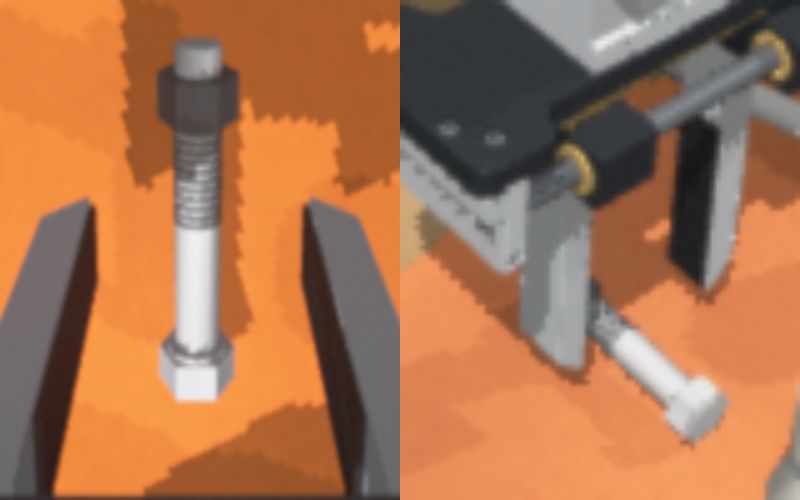

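Still no contact at TCP z = 5.9, so I'll continue down.

Emit:
servo_tool(series=[[0,0,0.1,0,0,0],[0,0,0.1,0,0,0],[0,0,0.2,0,0,0],[0,0,0.2,0,0,0],[0,0,0.3,0,0,0],[0,0,0.3,0,0,0],[0,0,0.4,0,0,0],[0,0,0.4,0,0,0],[0,0,0.4,0,0,0],[0,0,0.4,0,0,0]])

```text
clock: 7.82
eef_pos: [441.0, -156.9, 2.1]
eef_rot: [-3.142, -0.0, 1.131]
wrist_force: [-0.3, 0.6, -1.1]
finger_gap: 50.2
```

```bash
python3 - <<'E'
from h import *
s=read_state();print(s["eef_pos"],s["finger_gap"],s["wrist_force"])
c=camera("wrist");k=camera("scene")
T=campose(c,s)
cv2.imwrite("pics/w6.png",np.hstack([cv2.resize(c["pixels"][180:330,205:355,::-1],(400,500)),cv2.resize(k["pixels"][230:330,290:370,::-1],(400,500))]))
K=campose(k);p=s["eef_pos"];ux=np.array([np.cos(s["eef_rot"][2]),np.sin(s["eef_rot"][2]),0]);uy=np.array([ux[1],-ux[0],0])
for h in(0,5,10,15,20):print(h,((proj(k,K,[p-8*ux-25*uy+[0,0,h],p-8*ux+25*uy+[0,0,h]])-[290,230])*5+[400,0]).round().tolist(),((proj(c,T,[p+8*ux-25*uy+[0,0,h],p+8*ux+25*uy+[0,0,h]])-[205,180])*[8/3,10/3]).round().tolist())
E
```

```text
[ 441.0404665  -156.90635521    2.13776377] 50.15570356878643 [-0.28551772  0.59956059 -1.07766923]
0 [[576.0, 418.0], [691.0, 345.0]] [[105.0, 159.0], [289.0, 160.0]]
5 [[577.0, 408.0], [693.0, 335.0]] [[103.0, 168.0], [291.0, 168.0]]
10 [[578.0, 398.0], [694.0, 324.0]] [[101.0, 176.0], [293.0, 176.0]]
15 [[578.0, 388.0], [695.0, 314.0]] [[99.0, 185.0], [295.0, 185.0]]
20 [[579.0, 377.0], [696.0, 304.0]] [[96.0, 194.0], [297.0, 194.0]]
```

View pics/w6.png

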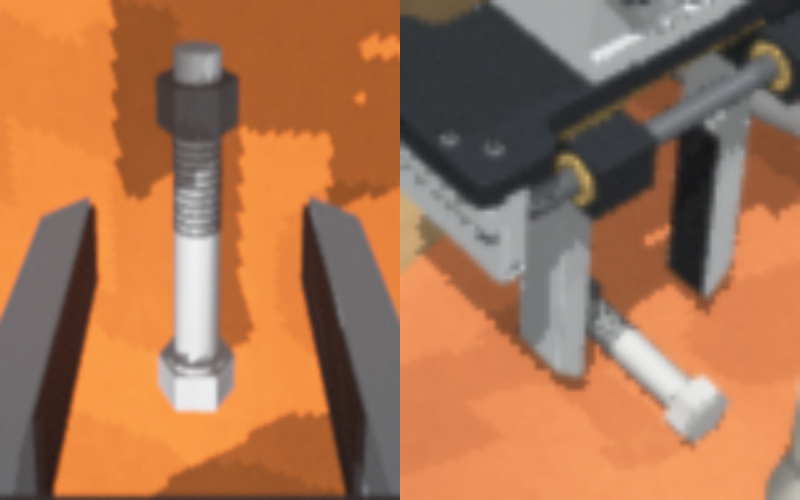

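Both views put the tips about 20 mm behind the reported TCP, at z ≈ 22 now, with the bolt axis at about 18. I'll go on down slowly.

Emit:
servo_tool(series=[[0,0,0.1,0,0,0],[0,0,0.2,0,0,0],[0,0,0.3,0,0,0],[0,0,0.4,0,0,0],[0,0,0.5,0,0,0],[0,0,0.6,0,0,0],[0,0,0.7,0,0,0],[0,0,0.8,0,0,0],[0,0,0.8,0,0,0],[0,0,0.8,0,0,0]])

```text
clock: 8.75
eef_pos: [441.0, -156.9, -5.9]
eef_rot: [-3.141, 0.0, 1.131]
wrist_force: [-0.6, -0.2, -1.1]
finger_gap: 50.0
```

```bash
python3 - <<'E'
from h import *
s=read_state();print(s["eef_pos"],s["finger_gap"],s["wrist_force"])
c=camera("wrist");k=camera("scene")
cv2.imwrite("pics/w7.png",np.hstack([cv2.resize(c["pixels"][180:330,205:355,::-1],(400,500)),cv2.resize(k["pixels"][230:330,290:370,::-1],(400,500))]))
E
```

```text
[ 441.0098821  -156.90099636   -5.91222481] 49.9951578454377 [-0.58725563 -0.17925436 -1.11674311]
```

View pics/w7.png

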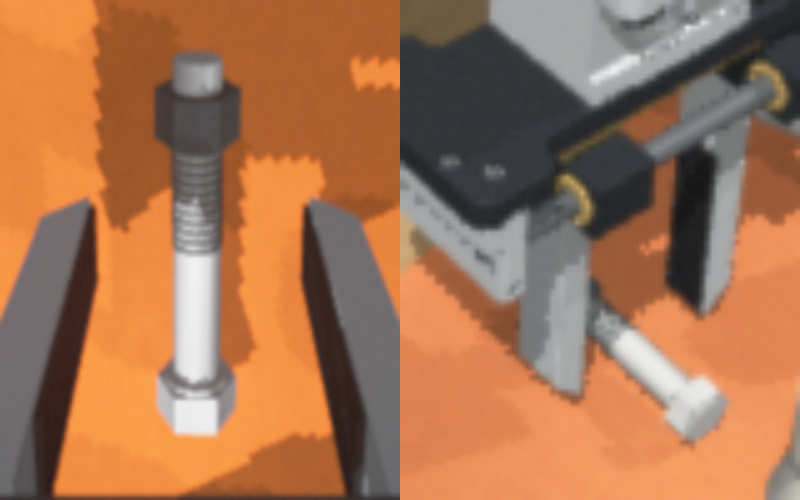

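Emit:
servo_tool(series=[[0,0,0.1,0,0,0],[0,0,0.1,0,0,0],[0,0,0.2,0,0,0],[0,0,0.2,0,0,0],[0,0,0.2,0,0,0],[0,0,0.2,0,0,0],[0,0,0.2,0,0,0],[0,0,0.2,0,0,0],[0,0,0.2,0,0,0],[0,0,0.2,0,0,0]], gripper=2.6)

```text
clock: 9.68
eef_pos: [441.1, -156.9, -7.8]
eef_rot: [3.142, -0.0, 1.131]
wrist_force: [-0.3, -0.1, -0.1]
finger_gap: 25.8
```

Emit:
servo_tool(series=[[0,0,0,0,0,0],[0,0,0,0,0,0],[0,0,0,0,0,0],[0,0,0,0,0,0],[0,0,0,0,0,0],[0,0,0,0,0,0],[0,0,0,0,0,0],[0,0,0,0,0,0],[0,0,0,0,0,0],[0,0,0,0,0,0]], gripper=0.5, grip_force=30)

```text
clock: 10.52
eef_pos: [441.1, -156.9, -7.8]
eef_rot: [3.142, 0.0, 1.131]
wrist_force: [-0.6, 0.6, 2.1]
finger_gap: 10.1
```

```bash
python3 - <<'E'
from h import *
s=read_state();print(s["eef_pos"],s["finger_gap"],s["wrist_force"])
c=camera("wrist");k=camera("scene")
cv2.imwrite("pics/w8.png",np.hstack([cv2.resize(c["pixels"][180:330,205:355,::-1],(400,500)),cv2.resize(k["pixels"][230:330,290:370,::-1],(400,500))]))
E
```

```text
[ 441.07379719 -156.92501449   -7.78919298] 10.102481038647705 [-0.58574696  0.5853089   2.108094  ]
```

View pics/w8.png

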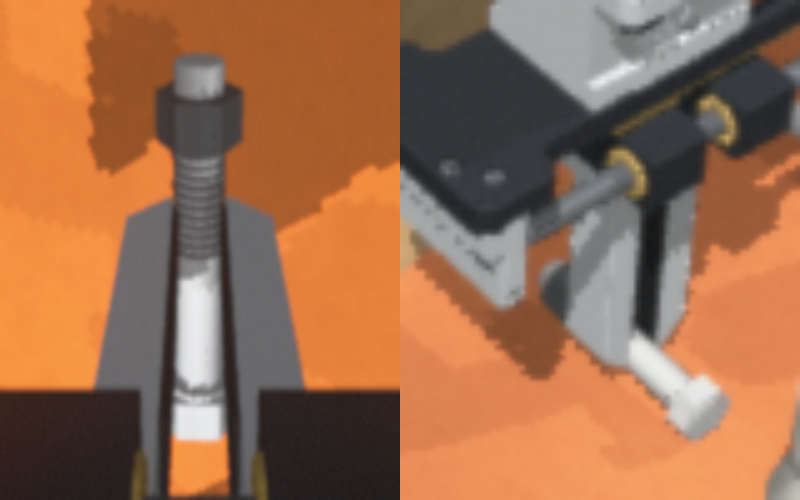

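The gap is 10.1 mm and there is 2 N upwards on the tool. The tips are pinching the shank about 3 mm above its axis, which fits an axis at z ≈ 9 and tips 20 mm behind the reported TCP. I'll open and go 8 mm lower.

Emit:
servo_tool(series=[[0,0,0,0,0,0],[0,0,0,0,0,0],[0,0,0,0,0,0],[0,0,0,0,0,0],[0,0,0.2,0,0,0],[0,0,0.4,0,0,0],[0,0,0.6,0,0,0],[0,0,0.7,0,0,0],[0,0,0.8,0,0,0],[0,0,0.8,0,0,0]], gripper=3)

```text
clock: 11.45
eef_pos: [440.9, -156.9, -16.1]
eef_rot: [-3.141, 0.0, 1.131]
wrist_force: [-0.3, 0.4, -0.0]
finger_gap: 30.1
```

Emit:
servo_tool(series=[[0,0,0,0,0,0],[0,0,0,0,0,0],[0,0,0,0,0,0],[0,0,0,0,0,0],[0,0,0,0,0,0],[0,0,0,0,0,0],[0,0,0,0,0,0],[0,0,0,0,0,0],[0,0,0,0,0,0],[0,0,0,0,0,0]], gripper=0.5, grip_force=30)

```text
clock: 12.28
eef_pos: [441.1, -156.9, -15.8]
eef_rot: [3.141, 0.0, 1.131]
wrist_force: [0.2, -0.2, 1.3]
finger_gap: 10.5
```

Emit:
servo_tool(series=[[0,0,-0.5,0,0,0],[0,0,-1.5,0,0,0],[0,0,-3,0,0,0],[0,0,-5,0,0,0],[0,0,-7,0,0,0],[0,0,-9,0,0,0],[0,0,-10,0,0,0],[0,0,-10,0,0,0],[0,0,-10,0,0,0],[0,0,-10,0,0,0]])

```text
clock: 13.12
eef_pos: [440.5, -156.7, 83.2]
eef_rot: [-3.14, 0.0, 1.131]
wrist_force: [0.2, 0.5, -1.4]
finger_gap: 10.8
```

```bash
python3 - <<'E'
from h import *
s=read_state();print(s["eef_pos"],s["finger_gap"],s["wrist_force"])
c=camera("wrist");k=camera("scene")
cv2.imwrite("pics/w9.png",np.hstack([cv2.resize(c["pixels"][180:330,205:355,::-1],(400,500)),cv2.resize(k["pixels"][190:310,280:380,::-1],(400,480),interpolation=cv2.INTER_CUBIC) if 0 else cv2.resize(k["pixels"][190:315,280:380,::-1],(400,500))]))
E
```

```text
[ 440.52225158 -156.69485172   83.21022126] 10.84313599464571 [ 0.24425332  0.45440203 -1.39321385]
```

View pics/w9.png

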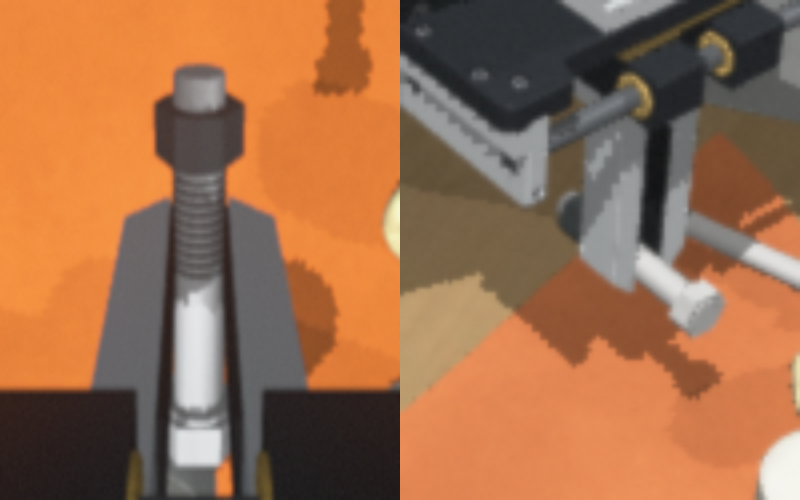

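The bolt is held level: nut at (198,130) and head at (198,440) in the left crop, fingertips below the shank. Next I'll carry it to block B, the short slot.

```bash
python3 - <<'E'
from h import *
print(go([686.6,171.8,190],.161))
E
```

```text
[ 4.0200e+01  8.2530e+00 -1.0708e+01 -2.0000e-03  1.0000e-03  9.7000e-01]
```

Emit:
servo_tool(series=[[0,0,-3,0,0,0],[0.5,0.1,-6.5,0,0,0.08],[3,0.6,-9.5,0,0,0.18],[6,1.2,-10.7,0,0,0.28],[9.5,2,-10.7,0,0,0.38],[13,2.7,-10.7,0,0,0.48],[16.5,3.4,-10.7,0,0,0.58],[20,4.1,-10.7,0,0,0.68],[23.5,4.8,-10.7,0,0,0.78],[27,5.5,-10.7,0,0,0.87]])

```text
clock: 14.05
eef_pos: [606.4, 65.6, 190.0]
eef_rot: [-3.141, 0.002, 0.256]
wrist_force: [0.1, -0.9, -0.2]
finger_gap: 10.9
```

```bash
python3 - <<'E'
from h import *
s=read_state();print(s["eef_pos"],s["finger_gap"],go([686.6,171.8,190],.161))
E
```

```text
[606.39495847  65.60570512 189.95776263] 10.884461213938433 [ 1.0446e+01 -8.2450e+00 -1.8000e-02 -0.0000e+00  2.0000e-03  9.5000e-02]
```

Emit:
servo_tool(series=[[2.5,-2,0,0,0,0.03],[5,-4,0,0,0,0.06],[7.5,-6,0,0,0,0.09],[9.5,-7.5,0,0,0,0.1],[10.4,-8.2,0,0,0,0.1],[10.4,-8.2,1,0,0,0.1],[10.4,-8.2,3,0,0,0.1],[10.4,-8.2,5,0,0,0.1],[10.4,-8.2,6,0,0,0.1],[10.4,-8.2,6,0,0,0.1]])

```text
clock: 14.88
eef_pos: [683.6, 169.0, 127.4]
eef_rot: [3.141, 0.006, 0.16]
wrist_force: [-0.4, 0.0, -1.1]
finger_gap: 11.0
```

```bash
python3 - <<'E'
from h import *
import pickle
s=read_state();print(s["eef_pos"],s["eef_rot"],s["finger_gap"],s["joints"])
c=camera("wrist");pickle.dump((s,c),open("w10.pkl","wb"));cv2.imwrite("pics/w10.png",c["pixels"][:,:,::-1])
E
```

```text
[683.5827022  168.98145133 127.42326011] [3.14130704 0.0055268  0.16029208] 11.02321855285776 [ 1.90391029e-01  6.98617661e-01  1.05984331e+00 -1.21165942e-04
  1.38866457e+00  1.60091676e+00]
```

View pics/w10.png

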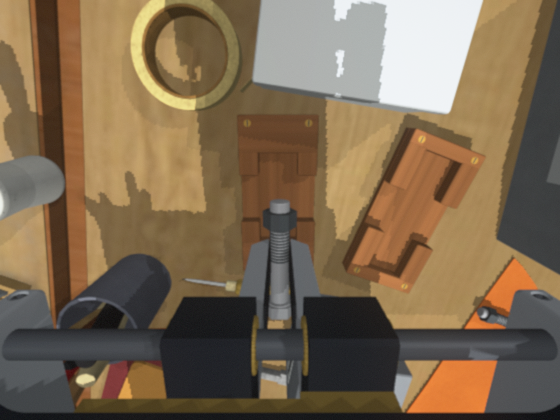

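```bash
python3 - <<'E'
from h import *
import pickle
s,c=pickle.load(open("w10.pkl","rb"));T=campose(c,s)
k=camera("scene");K=campose(k)
print("cup base scene",cast(k,K,[(152,196),(140,190),(168,188)],0).round())
print("cup wrist base",cast(c,T,[(150,258),(170,285)],0).round(), "rim",cast(c,T,[(110,320),(62,320),(160,320)],100).round())
w=cast(c,T,[(247,123),(309,123)],26);print("screws",w.round(1),(w[0]+w[1])/2)
u=np.array([np.cos(.161),np.sin(.161),0]);print("center est",(w.mean(0)-77.3*u).round(1),"ang", np.arctan2(*(w[0]-w[1])[:2])*-1)
cv2.imwrite("pics/w10c.png",cv2.resize(c["pixels"][100:320,220:340,::-1],(327,600)))
E
```

```text
cup base scene [[538. 316.   0.]
 [544. 356.   0.]
 [578. 304.   0.]]
cup wrist base [[581. 312.   0.]
 [547. 286.   0.]] rim [[568. 307. 100.]
 [561. 350. 100.]
 [576. 262. 100.]]
screws [[757.4 213.2  26. ]
 [767.1 153.   26. ]] [762.26326715 183.08518464  26.        ]
center est [686.  170.7  26. ] ang 0.16091454938143904
```

View pics/w10c.png

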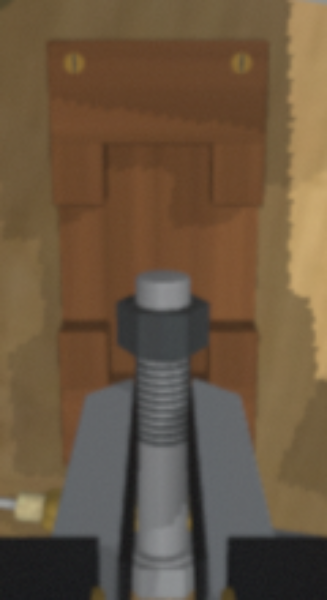

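```bash
python3 - <<'E'
from h import *
import pickle
s,c=pickle.load(open("w10.pkl","rb"));T=campose(c,s)
M=R.from_euler("xyz",s["eef_rot"]).inv()
for h in(25,30,34):print(h,M.apply(cast(c,T,[(279.5,199.7)],s["eef_pos"][2]+h+6)-s["eef_pos"]))
for off in(0,):print(go([686.3,171.3,40],.161),read_state()["eef_pos"])
E
```

```text
25 [[ 37.52075556   0.10781299 -31.20781564]]
30 [[ 38.8457175    0.10638468 -36.21521548]]
34 [[ 39.90568706   0.10524203 -40.22113536]]
[ 1.500e-01 -1.590e-01  9.138e+00  0.000e+00  0.000e+00 -1.000e-03] [685.08613545 169.50167686 131.38378675]
```

Emit:
servo_tool(series=[[0.1,-0.1,1,0,0,0],[0.1,-0.2,3,0,0,0],[0.1,-0.2,5,0,0,0],[0.1,-0.2,7,0,0,0],[0.1,-0.2,9,0,0,0],[0.1,-0.2,10.5,0,0,0],[0.1,-0.2,11.3,0,0,0],[0.1,-0.2,11.6,0,0,0],[0.1,-0.2,11.6,0,0,0],[0.1,-0.2,11.6,0,0,0]])

```text
clock: 15.82
eef_pos: [686.5, 172.2, 16.4]
eef_rot: [-3.142, -0.002, 0.161]
wrist_force: [0.5, -0.2, -0.7]
finger_gap: 11.3
```

```bash
python3 - <<'E'
from h import *
s=read_state();print(s["eef_pos"],s["eef_rot"],s["finger_gap"],s["wrist_force"],go([686.3,171.3,0],.161))
c=camera("wrist");cv2.imwrite("pics/w11.png",cv2.resize(c["pixels"][80:320,180:380,::-1],(500,600)))
k=camera("scene");cv2.imwrite("pics/s11.png",cv2.resize(k["pixels"][110:230,190:350,::-1],(800,600)))
E
```

```text
[686.45628822 172.20654509  16.36331243] [-3.14155145e+00 -1.74334741e-03  1.60756030e-01] 11.301806824357557 [ 0.47607928 -0.19056237 -0.69829025] [-0.033  0.087  1.636 -0.    -0.002 -0.   ]
```

View pics/w11.png

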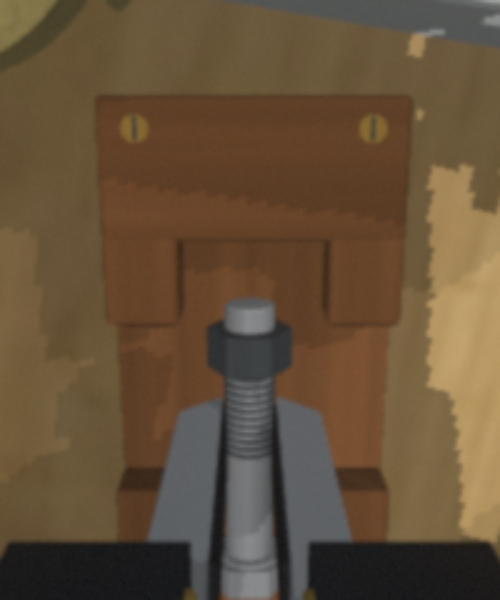

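View pics/s11.png

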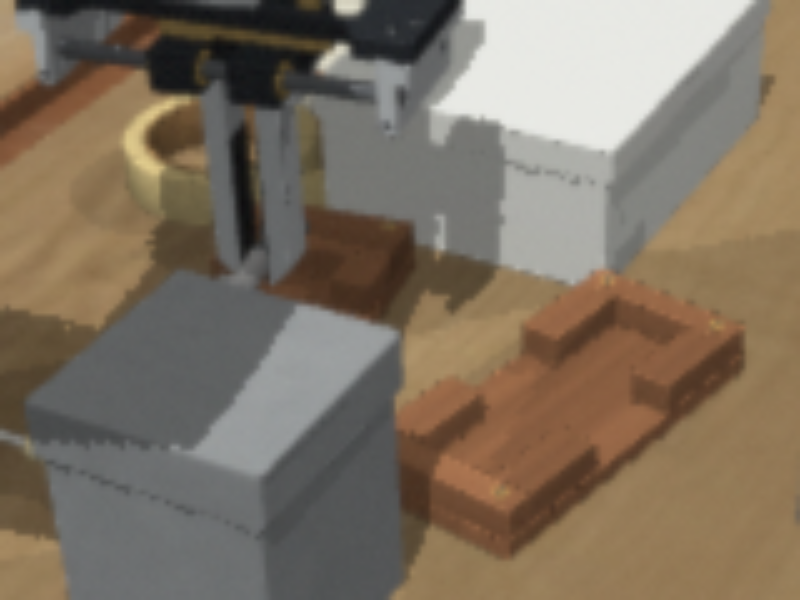

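The bolt is centred over the slot (x = 250 against slot sides at 180 and 325) with room at the end. Lowering now, watching the force.

Emit:
servo_tool(series=[[0,0.1,0.3,0,0,0],[0,0.1,0.6,0,0,0],[0,0.1,0.9,0,0,0],[0,0.1,1.2,0,0,0],[0,0.1,1.5,0,0,0],[0,0.1,1.7,0,0,0],[0,0.1,1.8,0,0,0],[0,0.1,1.9,0,0,0],[0,0.1,2,0,0,0],[0,0.1,2,0,0,0]])

```text
clock: 16.75
eef_pos: [686.0, 171.1, -5.0]
eef_rot: [3.142, 0.0, 0.161]
wrist_force: [-0.0, -0.1, -0.4]
finger_gap: 10.5
```

```bash
python3 - <<'E'
from h import *
s=read_state();print(s["eef_pos"],s["eef_rot"],s["finger_gap"],s["wrist_force"])
E
```

```text
[685.95052065 171.12628232  -4.99155226] [3.14156760e+00 1.04394854e-04 1.60788734e-01] 10.527913608900798 [-0.02307381 -0.07446877 -0.37685739]
```

Emit:
servo_tool(series=[[0,0,0.05,0,0,0],[0,0,0.1,0,0,0],[0,0,0.15,0,0,0],[0,0,0.2,0,0,0],[0,0,0.2,0,0,0],[0,0,0.25,0,0,0],[0,0,0.25,0,0,0],[0,0,0.25,0,0,0],[0,0,0.25,0,0,0],[0,0,0.25,0,0,0]])

```text
clock: 17.58
eef_pos: [686.0, 171.1, -7.3]
eef_rot: [3.142, -0.0, 0.161]
wrist_force: [0.5, 0.3, -0.5]
finger_gap: 11.0
```

```bash
python3 - <<'E'
from h import *
s=read_state();print(s["eef_pos"],s["eef_rot"],s["finger_gap"],s["wrist_force"])
c=camera("wrist");cv2.imwrite("pics/w12.png",cv2.resize(c["pixels"][80:320,180:380,::-1],(500,600)))
E
```

```text
[685.9945472  171.10719947  -7.33290739] [ 3.14157136e+00 -1.47640274e-05  1.60775973e-01] 10.990294160852974 [ 0.4565775   0.33192896 -0.54823944]
```

View pics/w12.png

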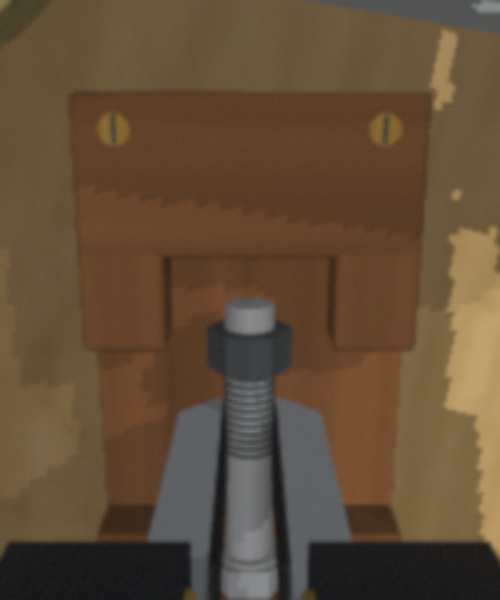

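Emit:
servo_tool(series=[[0,0,0.05,0,0,0],[0,0,0.1,0,0,0],[0,0,0.15,0,0,0],[0,0,0.2,0,0,0],[0,0,0.25,0,0,0],[0,0,0.3,0,0,0],[0,0,0.35,0,0,0],[0,0,0.4,0,0,0],[0,0,0.4,0,0,0],[0,0,0.4,0,0,0]])

```text
clock: 18.47
eef_pos: [685.9, 171.1, -11.4]
eef_rot: [3.142, 0.0, 0.161]
wrist_force: [0.1, -0.0, -0.3]
finger_gap: 10.9
```

Emit:
servo_tool(series=[[0,0,0.05,0,0,0],[0,0,0.05,0,0,0],[0,0,0.1,0,0,0],[0,0,0.1,0,0,0],[0,0,0.15,0,0,0],[0,0,0.15,0,0,0],[0,0,0.2,0,0,0],[0,0,0.2,0,0,0],[0,0,0.2,0,0,0],[0,0,0.2,0,0,0]])

```text
clock: 19.3
eef_pos: [686.1, 171.1, -12.2]
eef_rot: [3.142, -0.0, 0.161]
wrist_force: [-4.7, -0.7, 9.4]
finger_gap: 10.7
```

Contact at TCP z ≈ −12.2, with 9 N upwards. Checking the picture before letting go.

```bash
python3 - <<'E'
from h import *
s=read_state();print(s["eef_pos"],s["eef_rot"],s["finger_gap"],s["wrist_force"],s["moment"])
c=camera("wrist");k=camera("scene")
cv2.imwrite("pics/w13.png",np.hstack([cv2.resize(c["pixels"][80:320,180:380,::-1],(400,480)),cv2.resize(k["pixels"][130:190,220:270,::-1],(400,480))]))
E
```

```text
[686.10948327 171.09423412 -12.23304265] [ 3.14151101e+00 -3.94825368e-04  1.60790153e-01] 10.65250247659626 [-4.71568669 -0.6595336   9.4287861 ] [-0.24365643  1.18068608 -0.02888814]
```

View pics/w13.png

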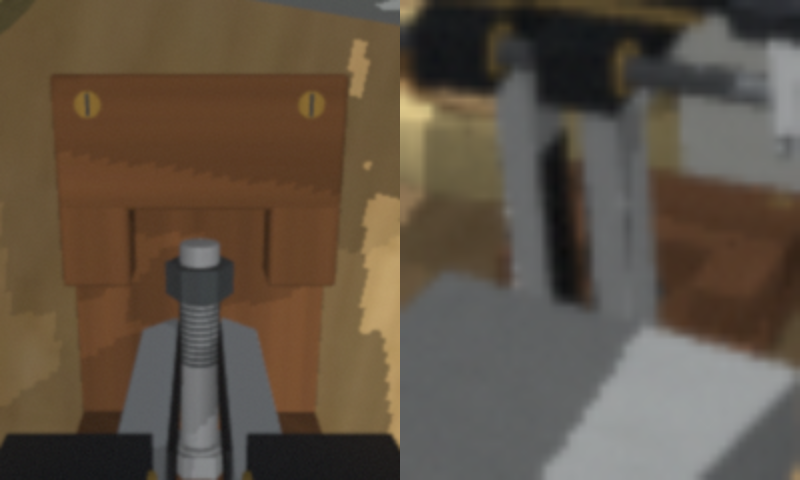

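Emit:
servo_tool(series=[[0,0,-0.1,0,0,0],[0,0,-0.1,0,0,0],[0,0,-0.1,0,0,0],[0,0,-0.1,0,0,0],[0,0,-0.1,0,0,0],[0,0,-0.1,0,0,0],[0,0,-0.1,0,0,0],[0,0,-0.1,0,0,0],[0,0,-0.1,0,0,0],[0,0,-0.1,0,0,0]], gripper=3.4)

```text
clock: 20.23
eef_pos: [686.0, 171.1, -12.3]
eef_rot: [3.142, -0.0, 0.161]
wrist_force: [-0.1, -0.0, -0.3]
finger_gap: 33.9
```

Emit:
servo_tool(series=[[0,0,-0.5,0,0,0],[0,0,-2,0,0,0],[0,0,-4,0,0,0],[0,0,-7,0,0,0],[0,0,-10,0,0,0],[0,0,-13,0,0,0],[0,0,-16,0,0,0],[0,0,-18,0,0,0],[0,0,-18,0,0,0],[0,0,-18,0,0,0]])

```text
clock: 21.07
eef_pos: [686.4, 171.2, 170.0]
eef_rot: [-3.141, -0.003, 0.161]
wrist_force: [0.1, -0.3, -0.5]
finger_gap: 34.1
```

```bash
python3 - <<'E'
from h import *
s=read_state();print(s["eef_pos"],s["eef_rot"],s["finger_gap"],s["wrist_force"],s["moment"])
c=camera("wrist")
cv2.imwrite("pics/w14.png",c["pixels"][:,:,::-1])
import pickle;pickle.dump((s,c),open("w14.pkl","wb"))
E
```

```text
[686.37638487 171.22375102 170.00088201] [-3.14146139 -0.00318731  0.16080669] 34.12216503843957 [ 0.05744315 -0.27339957 -0.45344123] [-0.01203741  0.13501931  0.01974518]
```

View pics/w14.png

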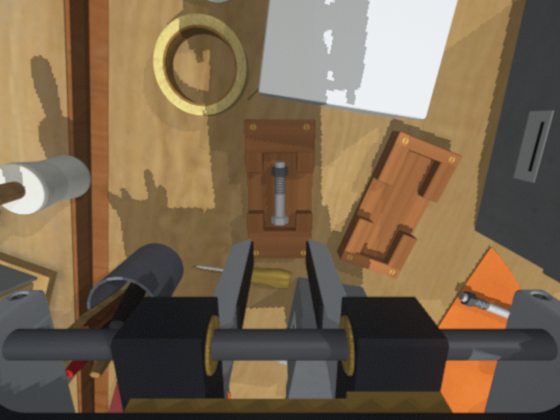

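```bash
python3 - <<'E'
from h import *
k=camera("scene");K=campose(k)
print(cast(k,K,[(356,158.5),(466,175.4)],138).round(),cast(k,K,[(350,214),(424,229)],0).round())
import pickle
s,c=pickle.load(open("w2.pkl","rb"));T=campose(c,s)
print("w2 top corner",cast(c,T,[(431,59)],138).round())
print(go([568,-159,150],1.385))
E
```

```text
[[ 667.  -98.  138.]
 [ 699. -288.  138.]] [[ 675.  -94.    0.]
 [ 696. -240.    0.]]
w2 top corner [[609. -91. 138.]]
[-1.6886e+01  3.0695e+01  1.7260e+00 -1.0000e-03  1.0000e-03 -1.2240e+00]
```

```bash
python3 - <<'E'
from h import *
import pickle
for n,px in (("w2",[(431,59),(479,178)]),("w3",[(506,22)]),("w1",[(320,245)]),("w14",[(478,232)])):
    s,c=pickle.load(open(n+".pkl","rb"));T=campose(c,s)
    for z in(0,60,100,138):print(n,z,cast(c,T,px,z).round().tolist())
    print(proj(c,T,[[668,-97,138],[675,-94,0],[692,-235,0]]).round())
E
```

```text
w2 0 [[677.0, -96.0, 0.0], [692.0, -266.0, 0.0]]
w2 60 [[647.0, -94.0, 60.0], [660.0, -239.0, 60.0]]
w2 100 [[628.0, -92.0, 100.0], [639.0, -220.0, 100.0]]
w2 138 [[609.0, -91.0, 138.0], [619.0, -203.0, 138.0]]
[[506.  31.]
 [429.  58.]
 [473. 157.]]
w3 0 [[676.0, -93.0, 0.0]]
w3 60 [[633.0, -91.0, 60.0]]
w3 100 [[604.0, -90.0, 100.0]]
w3 138 [[576.0, -88.0, 138.0]]
[[753. -71.]
 [505.  24.]
 [558. 171.]]
w1 0 [[677.0, -93.0, 0.0]]
w1 60 [[668.0, -67.0, 60.0]]
w1 100 [[662.0, -50.0, 100.0]]
w1 138 [[656.0, -34.0, 138.0]]
[[326. 287.]
 [319. 245.]
 [324. 312.]]
w14 0 [[670.0, -100.0, 0.0]]
w14 60 [[686.0, -55.0, 60.0]]
w14 100 [[696.0, -24.0, 100.0]]
w14 138 [[706.0, 5.0, 138.0]]
[[572. 289.]
 [475. 228.]
 [580. 232.]]
```

Emit:
servo_tool(series=[[-1,2,0,0,0,-0.1],[-2.8,5,0,0,0,-0.22],[-4.7,8.5,0,0,0,-0.34],[-6.6,12,0,0,0,-0.46],[-8.5,15.5,0,0,0,-0.58],[-10.4,19,0,0,0,-0.7],[-12.3,22.3,0,0,0,-0.82],[-14.2,25.6,0,0,0,-0.94],[-16,29,0,0,0,-1.05],[-16.9,30.7,0,0,0,-1.16]], gripper=5)

```text
clock: 22.0
eef_pos: [566.3, -162.2, 166.7]
eef_rot: [-3.14, 0.0, 1.324]
wrist_force: [-0.0, 0.9, 0.6]
finger_gap: 49.9
```

```bash
python3 - <<'E'
from h import *
s=read_state();print(s["eef_pos"],s["eef_rot"],go([568,-159,70],1.385))
E
```

```text
[ 566.31001108 -162.18445734  166.65013639] [-3.13955591e+00  3.42611980e-04  1.32410543e+00] [ 3.530e-01  1.060e-01  9.665e+00 -2.000e-03  0.000e+00 -6.100e-02]
```

Emit:
servo_tool(series=[[0.1,0,2,0,0,-0.03],[0.1,0,4.5,0,0,-0.06],[0.1,0,7,0,0,-0.06],[0.1,0,8.5,0,0,-0.06],[0.1,0,9.2,0,0,-0.06],[0.1,0,9.2,0,0,-0.06],[0.1,0,9.2,0,0,-0.06],[0.1,0,9.2,0,0,-0.06],[0.1,0,9.2,0,0,-0.06],[0.1,0,9.2,0,0,-0.06]])

```text
clock: 22.83
eef_pos: [568.9, -158.1, 76.5]
eef_rot: [3.14, 0.0, 1.381]
wrist_force: [1.1, 0.5, -1.2]
finger_gap: 49.9
```

```bash
python3 - <<'E'
from h import *
import pickle
s=read_state();print(s["eef_pos"],s["eef_rot"])
c=camera("wrist");pickle.dump((s,c),open("w15.pkl","wb"));T=campose(c,s)
cv2.imwrite("pics/w15.png",cv2.resize(c["pixels"][120:300,190:370,::-1],(600,600),interpolation=cv2.INTER_CUBIC))
E
```

```text
[ 568.92813481 -158.1059398    76.54169162] [3.14023070e+00 2.20669857e-04 1.38084197e+00]
```

View pics/w15.png

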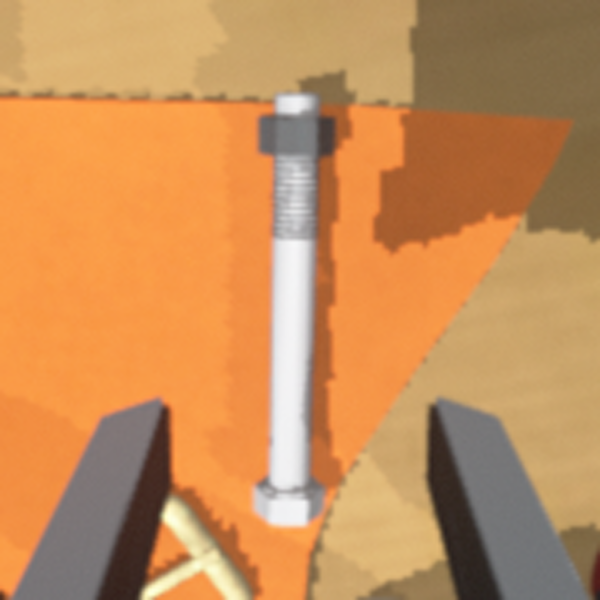

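```bash
python3 - <<'E'
from h import *
import pickle
s,c=pickle.load(open("w15.pkl","rb"));T=campose(c,s)
g=lambda p:(np.array(p,float)+.5)*.3-.5+[190,120]
for z in (9,13,15,18):
    p=cast(c,T,g((298,95)),z+6)[0];q=cast(c,T,g((288,510)),z)[0];d=(p-q)[:2];m=(p+q)[:2]/2;y=np.arctan2(d[1],d[0])
    print(z,m.round(1),np.linalg.norm(d).round(1),y.round(3),go([*m,-5],y,read_state()))
print(read_state()["eef_pos"])
E
```

```text
9 [ 567.1 -160.7] 124.8 1.357 [-2.880e-01 -1.250e-01  8.135e+00  1.000e-03  0.000e+00  2.400e-02]
13 [ 567.4 -159.4] 122.9 1.357 [-1.610e-01 -1.240e-01  8.135e+00  1.000e-03  0.000e+00  2.400e-02]
15 [ 567.5 -158.8] 122.0 1.357 [-9.700e-02 -1.230e-01  8.135e+00  1.000e-03  0.000e+00  2.400e-02]
18 [ 567.7 -157.9] 120.6 1.357 [-2.000e-03 -1.210e-01  8.135e+00  1.000e-03  0.000e+00  2.400e-02]
[ 568.83625331 -158.04891742   76.34626931]
```

Emit:
servo_tool(series=[[0,-0.1,1.5,0,0,0.02],[0,-0.1,3.5,0,0,0.02],[0,-0.1,5.5,0,0,0.02],[0,-0.1,7,0,0,0.02],[0,-0.1,8,0,0,0.02],[0,-0.1,8.5,0,0,0.02],[0,-0.1,8.8,0,0,0.02],[0,-0.1,9,0,0,0.02],[0,-0.1,9.1,0,0,0.02],[0,-0.1,9.15,0,0,0.02]])

```text
clock: 23.72
eef_pos: [567.9, -157.9, -15.3]
eef_rot: [3.141, 0.0, 1.361]
wrist_force: [0.4, -0.4, 0.4]
finger_gap: 49.9
```

Emit:
servo_tool(series=[[0,0,0,0,0,0],[0,0,0,0,0,0],[0,0,0,0,0,0],[0,0,0,0,0,0],[0,0,0,0,0,0],[0,0,0,0,0,0],[0,0,0,0,0,0],[0,0,0,0,0,0],[0,0,0,0,0,0],[0,0,0,0,0,0]], gripper=0.5, grip_force=30)

```text
clock: 24.55
eef_pos: [567.6, -157.8, -15.8]
eef_rot: [3.142, 0.0, 1.361]
wrist_force: [-0.1, 0.8, -0.7]
finger_gap: 11.1
```

Emit:
servo_tool(series=[[0,0,-0.5,0,0,0],[0,0,-1.5,0,0,0],[0,0,-3,0,0,0],[0,0,-5,0,0,0],[0,0,-7,0,0,0],[0,0,-9,0,0,0],[0,0,-10,0,0,0],[0,0,-10,0,0,0],[0,0,-10,0,0,0],[0,0,-10,0,0,0]])

```text
clock: 25.38
eef_pos: [567.0, -157.6, 83.0]
eef_rot: [-3.14, -0.0, 1.361]
wrist_force: [0.1, -0.3, -1.0]
finger_gap: 11.1
```

```bash
python3 - <<'E'
from h import *
s=read_state();print(s["eef_pos"],s["finger_gap"],s["wrist_force"],go([688.6,26.4,190],-.196),s["joints"])
c=camera("wrist");k=camera("scene")
cv2.imwrite("pics/w16.png",np.hstack([cv2.resize(c["pixels"][130:330,180:380,::-1],(400,400)),cv2.resize(k["pixels"][160:280,300:420,::-1],(400,400))]))
E
```

```text
[ 566.97825882 -157.63245753   82.9958468 ] 11.095253455118218 [ 0.05423616 -0.32612702 -1.0253866 ] [ 2.0535e+01  8.0410e+00 -1.0712e+01 -1.0000e-03  1.0000e-03  1.5570e+00] [-3.33364466e-01  4.79750297e-01  1.51044297e+00 -9.39255283e-05
  1.15312773e+00 -1.23388795e-01]
```

View pics/w16.png

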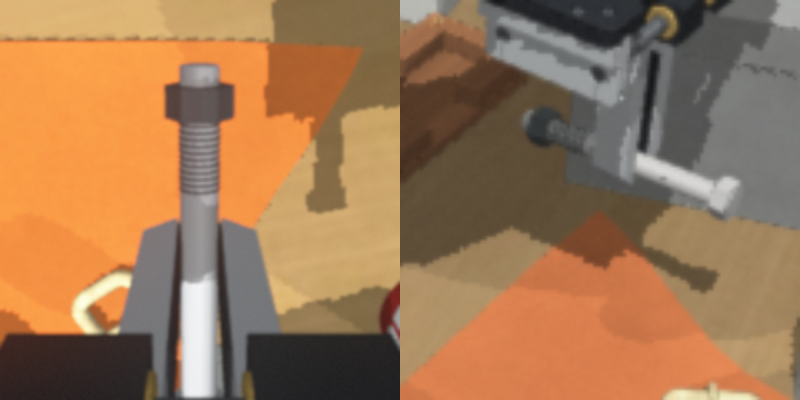

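Emit:
servo_tool(series=[[0,0,-3.5,0,0,0],[0,0,-7,0,0,0.08],[0.8,0.3,-10,0,0,0.2],[2.5,1,-10.7,0,0,0.32],[4.5,1.8,-10.7,0,0,0.44],[6.5,2.5,-10.7,0,0,0.56],[8.5,3.3,-10.7,0,0,0.68],[10.5,4.1,-10.7,0,0,0.8],[12.5,4.9,-10.7,0,0,0.92],[14.5,5.7,-10.7,0,0,1.04]])

```text
clock: 26.32
eef_pos: [653.8, -26.9, 190.0]
eef_rot: [-3.141, 0.001, 0.315]
wrist_force: [-0.1, -0.3, -0.2]
finger_gap: 10.7
```

```bash
python3 - <<'E'
from h import *
s=read_state();print(s["eef_pos"],s["finger_gap"],go([688.6,26.4,130],-.196))
E
```

```text
[653.82551164 -26.88795687 190.02853976] 10.680389487630743 [ 4.966e+00 -3.986e+00  5.998e+00 -0.000e+00  2.000e-03  5.110e-01]
```

Emit:
servo_tool(series=[[1,-0.8,0,0,0,0.1],[2,-1.6,0,0,0,0.2],[3,-2.4,0,0,0,0.3],[4,-3.2,0,0,0,0.4],[4.9,-3.9,0.5,0,0,0.5],[4.9,-3.9,2,0,0,0.51],[4.9,-3.9,4,0,0,0.51],[4.9,-3.9,6,0,0,0.51],[4.9,-3.9,6,0,0,0.51],[4.9,-3.9,6,0,0,0.51]])

```text
clock: 27.15
eef_pos: [687.2, 24.6, 129.9]
eef_rot: [3.141, 0.003, -0.189]
wrist_force: [-0.0, -0.1, -0.9]
finger_gap: 11.0
```

```bash
python3 - <<'E'
from h import *
import pickle
s=read_state();print(s["eef_pos"],s["eef_rot"],s["finger_gap"],s["joints"])
c=camera("wrist");pickle.dump((s,c),open("w17.pkl","wb"));cv2.imwrite("pics/w17.png",cv2.resize(c["pixels"][60:330,140:420,::-1],(622,600)))
E
```

```text
[687.20136411  24.5744042  129.88105281] [ 3.14110185e+00  2.83049643e-03 -1.89213952e-01] 10.999112469187455 [-1.75057706e-02  6.54550320e-01  1.12537227e+00  4.79568765e-08
  1.36454280e+00  1.74250380e+00]
```

View pics/w17.png

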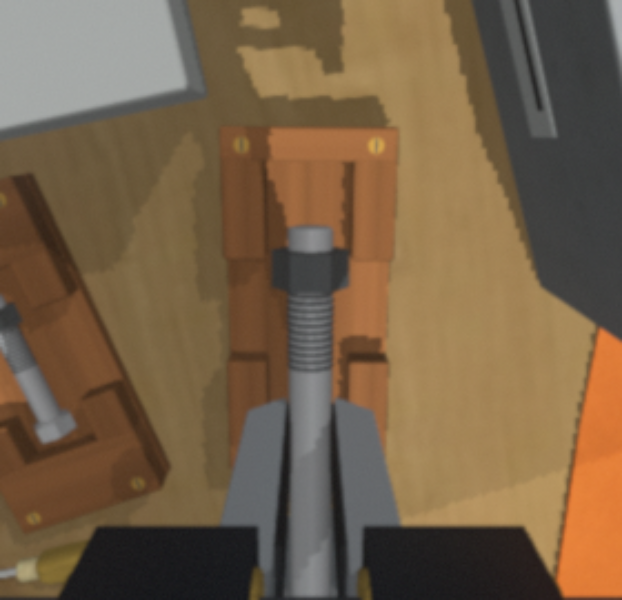

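```bash
python3 - <<'E'
from h import *
import pickle
s,c=pickle.load(open("w17.pkl","rb"));T=campose(c,s)
M=R.from_euler("xyz",s["eef_rot"]).inv()
for h in(25,30,34):print(h,M.apply(cast(c,T,[(279.3,163.2)],s["eef_pos"][2]+h+6)-s["eef_pos"]).round(1))
g=lambda p:np.array(p)*.45+[140,60]
w=cast(c,T,[g((241,146)),g((376,146))],26);u=np.array([np.cos(-.196),np.sin(-.196),0]);print((w.mean(0)-77.3*u).round(1),np.arctan2(-(w[0]-w[1])[0],(w[0]-w[1])[1]))
print(read_state()["eef_pos"],go([688.4,26.2,16],-.196))
E
```

```text
25 [[ 59.3  -0.1 -31.2]]
30 [[ 60.   -0.1 -36.2]]
34 [[ 60.6  -0.1 -40.2]]
[687.6  25.7  26. ] -0.18859172587016287
[687.89699718  24.57162467 131.480752  ] [ 2.1000e-02 -1.7000e-01  1.1548e+01  0.0000e+00  0.0000e+00  7.0000e-03]
```

Bolt centred in the grip and the block's position is confirmed at about (688, 26). Descending.

Emit:
servo_tool(series=[[0,-0.1,1,0,0,0],[0,-0.15,3,0,0,0],[0,-0.15,5,0,0,0],[0,-0.15,7,0,0,0],[0,-0.15,9,0,0,0],[0,-0.15,10.5,0,0,0],[0,-0.15,11.3,0,0,0],[0,-0.15,11.6,0,0,0],[0,-0.15,11.6,0,0,0],[0,-0.15,11.6,0,0,0]])

```text
clock: 28.03
eef_pos: [688.7, 26.0, 16.4]
eef_rot: [-3.141, -0.002, -0.189]
wrist_force: [0.2, 0.7, -0.7]
finger_gap: 10.9
```

```bash
python3 - <<'E'
from h import *
s=read_state();print(s["eef_pos"],s["eef_rot"],s["finger_gap"],s["wrist_force"],go([688.4,26.2,-9],-.196))
c=camera("wrist");k=camera("scene")
cv2.imwrite("pics/w18.png",np.hstack([cv2.resize(c["pixels"][60:330,165:395,::-1],(409,480)),cv2.resize(k["pixels"][130:230,260:345,::-1],(390,480))]))
E
```

```text
[688.70464726  26.01606111  16.3694114 ] [-3.14130456e+00 -1.71546722e-03 -1.89257348e-01] 10.89471807850669 [ 0.21730836  0.71591694 -0.74461663] [-3.800e-02 -1.200e-02  2.537e+00 -0.000e+00 -2.000e-03  7.000e-03]
```

View pics/w18.png

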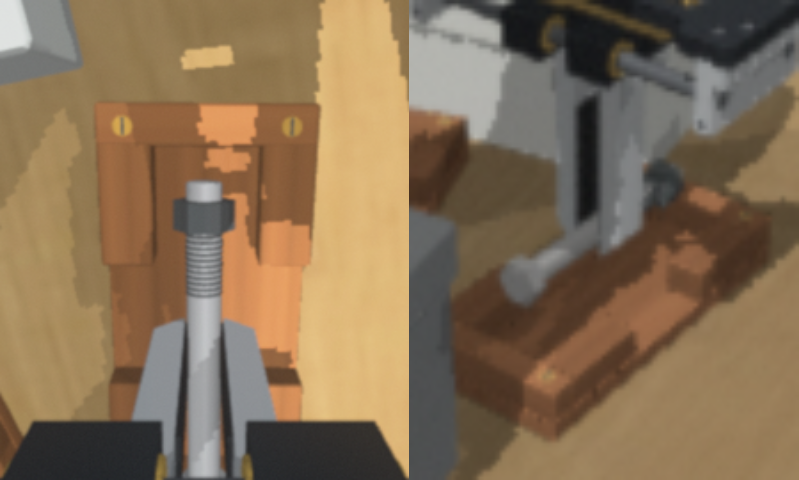

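Emit:
servo_tool(series=[[0,0,0.4,0,0,0],[0,0,0.8,0,0,0],[0,0,1.2,0,0,0],[0,0,1.5,0,0,0],[0,0,1.8,0,0,0],[0,0,2,0,0,0],[0,0,2.2,0,0,0],[0,0,2.4,0,0,0],[0,0,2.5,0,0,0],[0,0,2.5,0,0,0]])

```text
clock: 28.97
eef_pos: [688.0, 26.1, -10.0]
eef_rot: [3.142, 0.0, -0.189]
wrist_force: [-0.9, 0.1, -0.5]
finger_gap: 11.4
```

Emit:
servo_tool(series=[[0,0,0.05,0,0,0],[0,0,0.1,0,0,0],[0,0,0.1,0,0,0],[0,0,0.15,0,0,0],[0,0,0.2,0,0,0],[0,0,0.2,0,0,0],[0,0,0.2,0,0,0],[0,0,0.2,0,0,0],[0,0,0.2,0,0,0],[0,0,0.2,0,0,0]])

```text
clock: 29.8
eef_pos: [688.1, 26.1, -11.8]
eef_rot: [-3.142, -0.0, -0.189]
wrist_force: [-1.5, 1.4, 2.1]
finger_gap: 11.3
```

Light contact (2 N up) at −11.8, the same height as for the short bolt. Letting go and backing off.

Emit:
servo_tool(series=[[0,0,0,0,0,0],[0,0,0,0,0,0],[0,0,0,0,0,0],[0,0,0,0,0,0],[0,0,0,0,0,0],[0,0,0,0,0,0],[0,0,0,0,0,0],[0,0,0,0,0,0],[0,0,0,0,0,0],[0,0,0,0,0,0]], gripper=3.4)

```text
clock: 30.63
eef_pos: [688.0, 26.0, -11.9]
eef_rot: [3.142, 0.0, -0.189]
wrist_force: [0.3, 0.1, 0.1]
finger_gap: 34.0
```

Emit:
servo_tool(series=[[0,0,-0.5,0,0,0],[0,0,-2,0,0,0],[0,0,-4,0,0,0],[0,0,-7,0,0,0],[0,0,-10,0,0,0],[0,0,-13,0,0,0],[0,0,-16,0,0,0],[0,0,-18,0,0,0],[0,0,-18,0,0,0],[0,0,-18,0,0,0]])

```text
clock: 31.47
eef_pos: [688.4, 26.1, 170.4]
eef_rot: [-3.141, -0.003, -0.189]
wrist_force: [0.4, 1.1, -0.7]
finger_gap: 33.7
```

```bash
python3 - <<'E'
from h import *
s=read_state();print(s["eef_pos"],s["finger_gap"],s["wrist_force"])
c=camera("wrist");k=camera("scene");T=campose(c,s)
cv2.imwrite("pics/w19.png",c["pixels"][:,:,::-1])
cv2.imwrite("pics/s19.png",cv2.resize(k["pixels"][130:230,230:350,::-1],(720,600)))
import pickle;pickle.dump((s,c),open("w19.pkl","wb"))
E
```

```text
[688.43196012  26.06748054 170.44985235] 33.70656354084741 [ 0.37562701  1.12377874 -0.73267016]
```

View pics/w19.png

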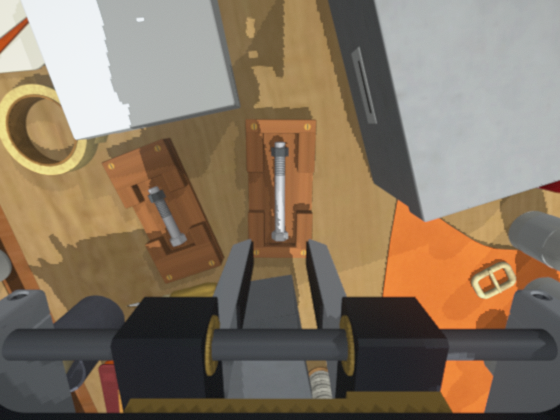

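View pics/s19.png

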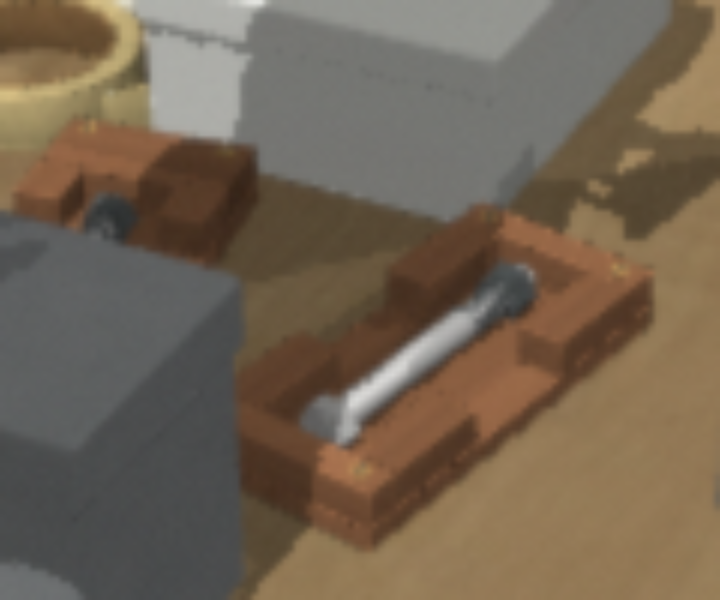

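```bash
python3 - <<'E'
from h import *
import pickle
s,c=pickle.load(open("w19.pkl","rb"));im=c["pixels"][:,:,::-1]
cv2.imwrite("pics/w19c.png",cv2.resize(im[110:270,100:325],(800,569),interpolation=cv2.INTER_CUBIC))
E
```

```text
(no output)
```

View pics/w19c.png

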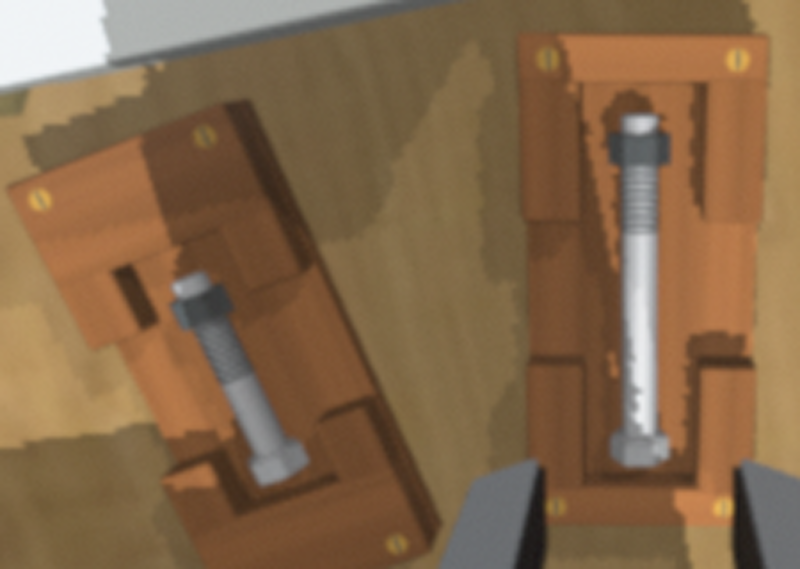

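Both bolts lie free inside their slots, with clearance at both ends and both sides. Handing in.

```bash
python3 - <<'E'
from cell import *
print(sign_off())
E
```

```text
the job is handed in; nothing more can be done
None
```

The short bolt now lies in the short slot and the long bolt in the long slot. Both are released, and I handed the job in at about 32 s of the 64 s allowed. `sign_off()` gives no verdict, so how it was judged isn't known.

- **Placing:** I put the short bolt in first (block at about 686, 171), then the long one (block at about 688, 26). Each was lowered until I felt contact: about 9 N for the short bolt and 2 N for the long one.
- **Last checks:** the final wrist picture shows both bolts inside their slots, with clearance at both ends and sides. The scene camera confirms this for the long bolt; the grey box hides most of the short one. The gripper was open and about 180 mm above the blocks. Force readings were about 1 N, which is the usual noise.
- **Not measured:** that the bolts lie flat comes from the pictures and the contact heights, not from a direct measurement.

**Disagreements along the way:**
- **Missed first grip:** the fingers closed above the short bolt. Pictures and contact heights suggest the real fingertips end about 20 mm short of the reported TCP. I reached down in small force-checked steps until the grip held, which took the reported TCP below z = 0.
- **Gap reading:** it showed about 11 mm on the 12 mm shank.
- **Hide height:** I never settled whether the hide is level with the bench or up to 9 mm above it. Contact while placing pointed to about 6 mm.

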